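# Trial-fit a kneading paddle and knock it free with the wedge

## Robot

A 6-joint arm with a two-finger parallel gripper is mounted at the origin on the work surface. World frame = base frame: x ahead of the robot, y to its left, z up, the work surface at z = 0. Lengths are in mm, angles in rad, forces in N, time in s.
With the tool pointing down it reaches from about 325 to 900 mm from the base axis. Payload 6.1 kg.
Tool frame: the origin (TCP) lies between the finger pads; the fingertips stand 17 mm ahead of it and the grasp point (between the pads) lies 2 mm behind it; z points along the fingers, x is the direction in which the jaws open and shut, and the axes are right-handed (so a half turn about z gives the same grasp; the last joint's range is limited). The gripper opens to 87 mm and grips with 3 to 60 N. Pads are 19 mm wide; open, the fingers measure 117 mm over their backs; the gripper's body (75 mm by 190 mm) begins 51 mm behind the grasp point.
Start: joints at [1.004, 0.22, 1.526, -0, 1.395, -0.126], TCP at [266.662, 565.25, 211.538] pointing down, gripper open.
Joint ranges: [-2.98, 2.98], [-0.91, 2.08], [0.09, 2.57], [-1.24, 4.39], [0.2, 2.65], [-2.68, 2.68]. Speed limits (rad/s): [2.57, 2.57, 3.01, 3.14, 3.14, 3.14].

## Interface

Orientations are given as a rotation vector (axis times angle).
In Python, from station import ctrl gives the robot as it stands.
- The arm moves only by the tool move_arm, never from a script. Its argument "steps" is a list of rows, each a list of 3 entries, a list of its own where there are three numbers: the turn, a rotation vector about the tool's x, y, z in rad, then the shift along the tool's x, y, z in m, then the closure, from -1 (fully open) to 1 (shut), so that 0 is half open. In form: [[[ax, ay, az], [dx, dy, dz], gripper], ...]. A call has 1 to 12 rows; each row shifts and turns the commanded pose from where the row before left it, along the tool's axes as they then stand; what a row does not reach is not made up. A row lasts 1/8 s, in which the tool goes at most 62.5 mm and 10.7 degrees, less where a joint would pass 70% of its speed; a pose out of reach is approached as far as the arm can. A call with a gripper value outside its range is refused whole. The fingers move at their own pace and stop on an object; "force" is the grip in N (left out, the last holds). Time passes only in rows, so rows that do not move let the fingers close. It gives the time, the measured TCP pose, the force and the opening at its end, in the units of the state.
- ctrl.get_obs(): the state, without advancing time (a new reading comes with each control period).
- ctrl.grab_frame(name): name is "side" or "top" or "wrist"; returns a dict with "frame" (420x560x3 uint8, red, green, blue), "fx", "fy", "cx", "cy" (pixels), "dist" ([k1, k2, p1, p2, k3] as OpenCV has them; the pictures are not rectified), "R" (3x3) and "t" (3): a world point X has camera coordinates R X + t. Camera axes: x right, y down, z forward; pixel columns grow to the right and rows downward; lengths in mm; the calibration is good to about 2 mm. A picture is of the moment at which its call begins. There is no depth.
- ctrl.close_job(): hands the job in, once; it reports no verdict.
Trained networks look in a picture, given as the dict that the camera call returned (one of the last four; its "shot" number tells which), for a name from the list of things; names that differ only in an ending like _2 or _b are one class to them, and where a whole thing is asked for, a point or a joint stands for the part that bears it (a point fixed in the world has none). Each returns a list of dicts, best first, with "score" (0 to 1); they miss things now and then, are a little off and sometimes report something else, mostly with a low value. They report only what shows in the picture. A call takes as long as a camera call. They do not tell look-alikes from the thing itself.
- ctrl.spot_in(picture, name): "xyz" ([x, y, z] in mm, in world coordinates, good to about 4 mm: the middle of the surface that is visible of it).
- ctrl.cut_out(picture, name): "pixels" (420x560 bool, what is visible of it).
- ctrl.place_of(picture, name): "xyz" ([x, y, z] in mm, in world coordinates, good to about 4 mm: a listed point, or the origin of a listed thing).
The state is a dict: "clock": time; "joint_pos": joint angles; "joint_vel": joint speeds; "joint_efforts": joint torques, N m; "tcp_pos": TCP position; "orientation": TCP orientation; "contact_force": force on the tool from outside, world axes, zero at the start; "wrist_torque": the same for the moment, N m; "finger_gap": finger opening in mm.
Only numpy, scipy, OpenCV 4.12 (cv2) and the standard library are available. Lean on these libraries where they do the work, as an engineer would, in place of code of your own. Each camera call takes 0.05 s, during which the arm holds its last target.

## Task

Trial-fit the kneading paddle before the next batch of pizza dough: lift it from its wooden stand, push it gently into the kneader's drive socket while twisting it anticlockwise until its hidden tang drops in and its flange sits fully home on the rim, and let go. Then, without touching the paddle again, drive the red-handled wedge through the slot in the socket's tower until the paddle has been lifted about a centimetre out of its seat; leave the wedge in the slot with the freed paddle still standing upright in the socket. Force nothing beyond a firm hand push, and leave the salad tub, dip cup and shaker where they are.

Things in the scene. Friction and masses are not known exactly. Their poses are not given: they have to be found in the camera images.
- hub: Kneader drive, fixed: grey base plate 140 x 150 mm (top at 14 mm), on it an aluminium tower 72 mm across, 81 mm high, with an upright taper socket; on its +x side a white motor box (x 70 to 170, y -60 to 60 mm, 70 mm high, knob to 80 mm). Origin on the table under the socket's axis, z up. A slot for the wedge runs through the tower's foot along y.
- socket_mouth (a point): Centre of the socket's rim, 81 mm above the table. The bore tapers from about 32 mm diameter at the rim to 26 mm at 34 mm depth. Two sprung balls in its wall click into a groove round the shank as it comes home (push 6 to 12 N; about 15 N to get it out). More than 120 N of contact in all (the sprung balls' 40 N included) between held paddle or wedge and the drive is forcing it.
- spindle_top (a point): Top of the drive spindle deep in the bore, 36.5 mm below the rim, on the axis. It has a cross slot for the paddle's tang at an unknown angle, 0.25 to 1.2 rad anticlockwise (from above) from the hub's x axis; it is stiff to turn (0.3 N m). With the tang more than about 0.07 rad out of line the paddle stands on it, flange 7 to 8 mm above the rim; in line, the paddle can go down.
- slot_entry (a point): Middle of the wedge slot's entry at the tower's -y side (hub frame), on the base plate's top, 14 mm above the table, 36 mm from the socket's axis. The slot runs along the hub's y right through the tower, 22 mm wide, 31 mm high; drive the wedge towards +y, lying on the base plate. Two 16 mm high guide walls, 43 mm apart 30 mm outside, funnel into it.
- paddle_centre (a point): Loose kneading paddle, 0.18 to 0.28 kg, 128 mm tall, shank down; this point is on its axis half-way up. Grip its orange flat blade: 44 mm (its x) x 14 mm (its y) x 65 mm tall, from 1 mm below this point to the top. Flange below it 48 mm across, 5 mm thick, underside 6 mm below this point. Fully home (flange on the rim) this point is 87 mm above the table.
- paddle_foot (a point): Lowest point of the paddle's shank, 64 mm below its centre. From here up: round foot 8 mm across, 14 mm long; flat tang 22 mm (paddle's x) x 8 mm (y) x 8 mm high, its two ends alike; steel taper from 22 to 30 mm diameter over 36 mm with a groove half-way, up to the flange. Fully home, it is 23 mm above the table, 9 mm above the wedge slot's floor.
- stand: Fixed dark wooden block, 85 x 85 mm, 75 mm high, with a vertical 35 mm hole through its middle, in which the paddle hangs by its flange. Origin under its centre, on the table.
- wedge_grip (a point): Loose steel wedge, 0.16 to 0.25 kg, lying flat. This point is in its red upright grip block, 32 mm (x) x 16 mm (y) x 46 mm tall, on the block's middle line 26 mm above the wedge's underside. Its x axis points to the nose. The steel bar between is 14 mm wide and 22 mm high until it slopes down.
- wedge_tip (a point): The wedge's nose, 150 mm ahead of the grip block's middle along the wedge's x and 3 mm above its underside. The top is 6 mm high at the nose and rises to 22 mm over 75 mm. In the slot the slope starts to lift the seated paddle's foot with the nose about 15 mm past the socket's axis and has lifted it 9 mm at 57 mm past (at most 13 mm).
- salad_tub: Closed clear salad tub, 110 x 150 x 43 mm, to be left alone. Origin under its centre.
- dip_cup: White dip cup, 66 mm across, 45 mm high, to be left alone. Origin under its centre.
- shaker: Amber spice shaker with steel cap, 44 mm across, 90 mm high, to be left alone. Origin under its centre.
Things that resemble listed ones, but are neither listed nor needed, are in the scene too. What is meant by the part that bears wedge_grip is not green or purple, and is the smaller of those in its own colour.

How it is judged:
By the outcome, as a careful person would: the job done as asked, in the order asked, and still so for the second after the job is handed in, with the robot touching nothing.
It also fails if it takes over 72 s, if anything falls off the work surface, if the arm or the gripper's body presses on something with over 40 N, if the wrist force passes 120 N, or if a joint passes its speed limit or range.

## Working session

There is one attempt and no reset: what is moved stays moved. The work goes in short steps, Python scripts to look and compute and a tool call to move; the robot and the scene stay as the last step left them, time stands still between calls to the robot, and variables do not carry over. Pictures are saved under pics/ and viewed, and the job is handed in when it is done.

Besides the shell and the picture viewer there is one more tool, called after ">>>" as name([rows], argument=value, ...), one row to a line, values as JSON. move_arm: Moves the arm, as the interface text tells. Its arguments: {"type":"object","properties":{"steps":{"type":"array","items":{"type":"array"}},"force":{"type":"number"}},"required":["steps"]}

```bash
ls; mkdir -p pics
python3 - <<'E'
from station import ctrl
import cv2
o=ctrl.get_obs();print({k:o[k] for k in ('clock','tcp_pos','orientation','finger_gap','contact_force')})
for n in ("side","top","wrist"):
    p=ctrl.grab_frame(n); cv2.imwrite(f"pics/a_{n}.png",p["frame"][:,:,::-1]); print(n,p["shot"],p["fx"],p["cx"],p["cy"],p["t"],p["R"])
    for nm in ("hub","socket_mouth","slot_entry","paddle_centre","paddle_foot","stand","wedge_grip","wedge_tip","salad_tub","dip_cup","shaker"):
        r=ctrl.place_of(p,nm); print(nm,[([round(v) for v in d["xyz"]],round(d["score"],2)) for d in r])
E
```

```text
pics
{'clock': 0.0, 'tcp_pos': array([266.31921453, 564.68915771, 210.43386041]), 'orientation': array([ 2.6526864 ,  1.68154418, -0.00280606]), 'finger_gap': 87.1985759678329, 'contact_force': array([0.58842569, 1.16562477, 0.34484442])}
side 1 432.67328070614 272.5278476946349 205.30662302352926 [-460.87971191   71.43606371 1089.1312066 ] [[ 0.96874604 -0.24720124  0.02055873]
 [-0.15286468 -0.66021151 -0.7353592 ]
 [ 0.19535481  0.70923361 -0.67736562]]
hub [([540, -38, 4], 0.9)]
socket_mouth [([541, -38, 81], 0.57)]
slot_entry [([546, -70, 14], 0.78)]
paddle_centre [([492, 273, 82], 0.71), ([363, 122, 2], 0.16)]
paddle_foot []
stand [([491, 277, -3], 0.92)]
wedge_grip [([520, -320, 27], 0.8), ([267, -341, 26], 0.79), ([493, 280, -4], 0.74), ([213, -207, 26], 0.71), ([390, -464, 35], 0.63), ([540, -37, 43], 0.35)]
wedge_tip [([239, -490, 3], 0.93), ([360, -173, 7], 0.86), ([375, -334, -2], 0.81), ([575, -528, 4], 0.73)]
salad_tub [([666, 306, 2], 0.97)]
dip_cup [([366, 125, 0], 0.7)]
shaker [([662, -232, -3], 0.61)]
top 2 504.44923495274355 275.00438091603684 213.56861149577196 [ 
[... 366 characters left out ...]
388, -463, 39], 0.91), ([213, -209, 27], 0.76), ([270, -339, 24], 0.64), ([544, -33, 80], 0.64)]
wedge_tip [([358, -183, 6], 0.78), ([238, -490, -2], 0.77), ([580, -530, 2], 0.75), ([371, -337, 3], 0.65)]
salad_tub [([670, 307, 2], 0.75)]
dip_cup [([370, 119, -1], 0.91)]
shaker [([662, -231, 1], 0.83)]
wrist 3 331.783752193302 276.54263829485956 210.23922513774 [-624.37758463  -32.6482792   390.4682234 ] [[ 4.27065252e-01  9.04220808e-01 -2.49233858e-05]
 [ 8.72792320e-01 -4.12214312e-01  2.61367419e-01]
 [ 2.36323585e-01 -1.11642695e-01 -9.65239386e-01]]
hub []
socket_mouth []
slot_entry []
paddle_centre []
paddle_foot []
stand []
wedge_grip []
wedge_tip []
salad_tub []
dip_cup []
shaker []
```

View pics/a_side.png

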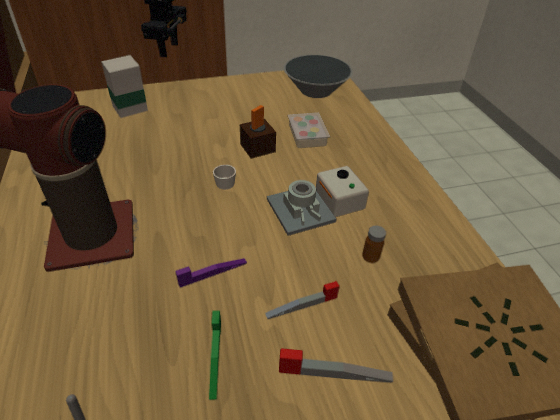

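View pics/a_top.png

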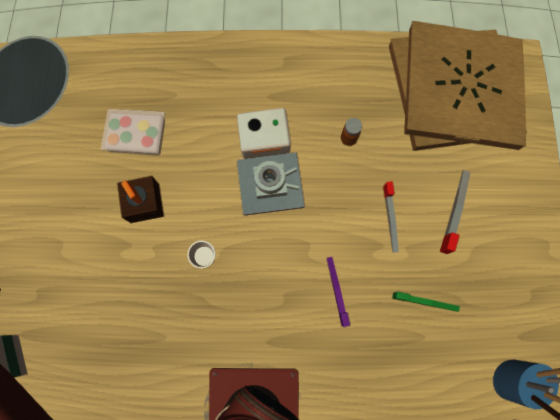

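View pics/a_wrist.png

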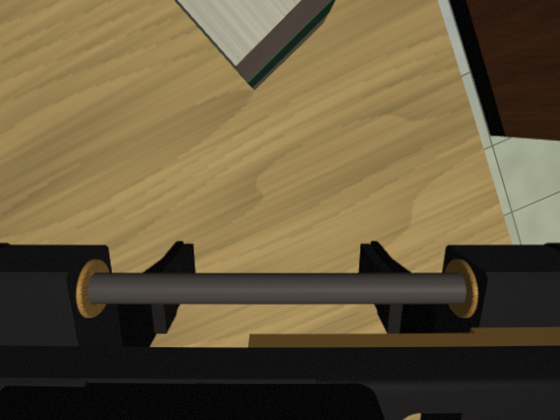

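The small red wedge is the candidate to use: grip at side (331,291) / top (390,188). Look-alikes are the larger red one at side (291,361) / top (450,243), purple at side (184,276) and green at side (216,320). Checking closer crops.

Run:
```python
import cv2,numpy as np
t=cv2.imread("pics/a_top.png");s=cv2.imread("pics/a_side.png")
def c(im,x,y,w,h,k): return cv2.resize(im[y:y+h,x:x+w],None,fx=k,fy=k,interpolation=cv2.INTER_CUBIC)
a=np.hstack([c(t,225,90,100,130,4),c(t,360,160,100,130,4)][:2]); cv2.imwrite("pics/b1.png",a)
a=np.hstack([c(s,225,95,130,140,3),c(s,255,270,130,140,3)]); cv2.imwrite("pics/b2.png",a)
cv2.imwrite("pics/b3.png",c(t,100,160,80,70,8))
```

```text
(no output)
```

View pics/b1.png

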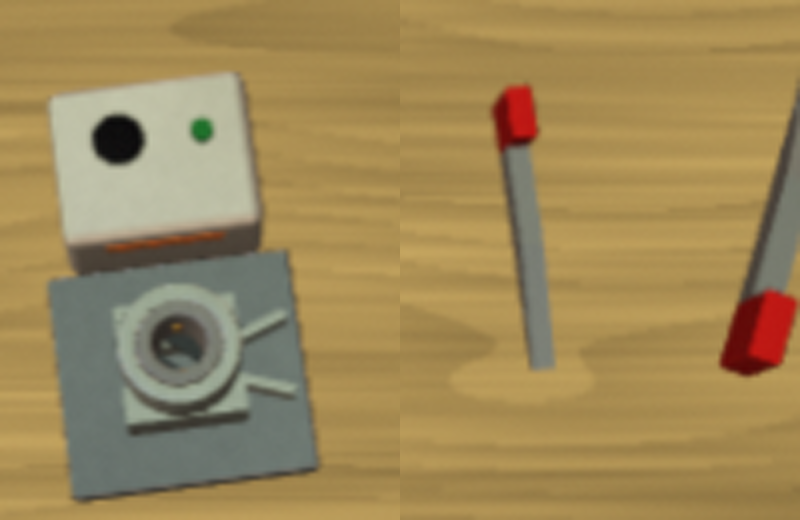

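View pics/b2.png

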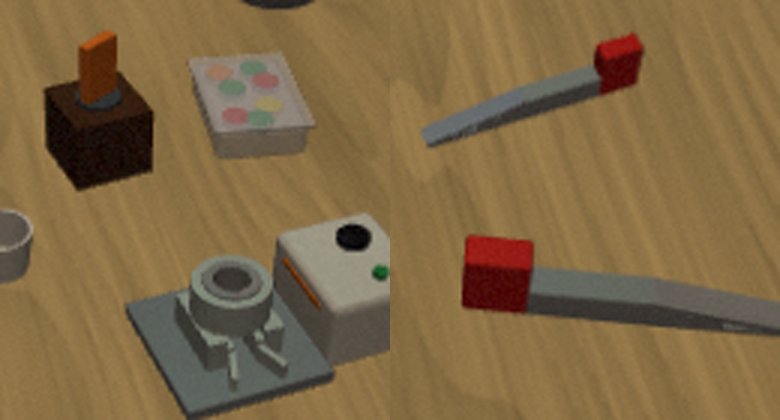

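View pics/b3.png

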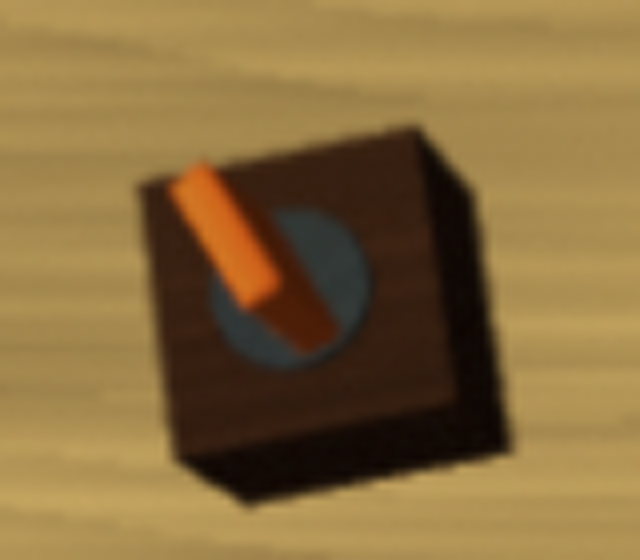

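```bash
cat > h.py <<'E'
import numpy as np,cv2
from scipy.spatial.transform import Rotation as Ro
def K(p): return np.array([[p["fx"],0,p["cx"]],[0,p["fy"],p["cy"]],[0,0,1.]])
def bp(p,px,z):
    px=np.array(px,float).reshape(-1,1,2)
    u=cv2.undistortPoints(px,K(p),np.array(p["dist"])).reshape(-1,2)
    R=np.array(p["R"]);t=np.array(p["t"]);C=-R.T@t
    d=np.c_[u,np.ones(len(u))]@R
    s=(z-C[2])/d[:,2]
    return C+d*s[:,None]
def proj(p,X):
    r,_=cv2.Rodrigues(np.array(p["R"]));
    return cv2.projectPoints(np.array(X,float).reshape(-1,1,3),r,np.array(p["t"],float),K(p),np.array(p["dist"]))[0].reshape(-1,2)
def delta(obs,target,yaw):
    """tool down, tool x axis at world yaw; returns total turn & shift (tool axes, m) from measured pose"""
    R=Ro.from_rotvec(obs["orientation"])
    x=np.array([np.cos(yaw),np.sin(yaw),0]);z=np.array([0,0,-1.]);y=np.cross(z,x)
    T=Ro.from_matrix(np.c_[x,y,z])
    return (R.inv()*T).as_rotvec(), R.inv().apply(np.array(target)-obs["tcp_pos"])/1000
E
python3 - <<'E'
from station import ctrl
from h import *
p=ctrl.grab_frame("top")
q=np.array([(50,282),(287,250),(318,466),(75,498)])/4+(225,90)
X=bp(p,q,14);print(X.round(1));
for i in range(4): d=X[(i+1)%4]-X[i];print(np.hypot(*d[:2]).round(1),np.degrees(np.arctan2(d[1],d[0])).round(1))
print("plate c",X.mean(0))
q=np.array([(49,100),(239,72),(260,215),(68,245)])/4+(225,90)
X=bp(p,q,70);print(X.round(1));
for i in range(4): d=X[(i+1)%4]-X[i];print(np.hypot(*d[:2]).round(1),np.degrees(np.arctan2(d[1],d[0])).round(1))
print("rim",bp(p,np.array([(179,343)])/4+(225,90),81))
q=np.array([(168,187),(206,162),(282,287),(247,312)])/8+(100,160)
X=bp(p,q,145);print("blade",X.round(1),X.mean(0));
for i in range(4): d=X[(i+1)%4]-X[i];print(np.hypot(*d[:2]).round(1),np.degrees(np.arctan2(d[1],d[0])).round(1))
print("flange c",bp(p,np.array([(290,288)])/8+(100,160),80))
q=np.array([(503,88),(530,85),(538,132),(508,148)])
for n,a,z in(("grip top",(522,104),46),("nose",(542,368),6),("nose axis2",(519,150),22)):
    print(n,bp(p,np.array([(a[0]-400,a[1])])/4+(360,160),z).round(1))
o=ctrl.get_obs(); R=Ro.from_rotvec(o["orientation"]).as_matrix();print(R.round(3))
w=ctrl.grab_frame("wrist");C=-np.array(w["R"]).T@w["t"];print("cam in tool",R.T@(C-o["tcp_pos"]),(R.T@np.array(w["R"]).T).round(3))
E
```

```text
[[ 598.6   43.8   14. ]
 [ 619.1 -101.6   14. ]
 [ 483.2 -119.4   14. ]
 [ 463.5   26.2   14. ]]
146.9 -82.0
137.0 -172.6
146.9 97.7
136.3 7.4
plate c [541.09145744 -37.75692057  14.        ]
[[695.3  42.   70. ]
 [713.  -71.8  70. ]
 [622.2 -84.   70. ]
 [603.7  28.7  70. ]]
115.1 -81.1
91.7 -172.3
114.2 99.3
92.5 8.2
rim [[540.84429474 -37.03111904  81.        ]]
blade [[506.8 289.2 145. ]
 [513.8 278.9 145. ]
 [478.4 254.9 145. ]
 [471.4 264.4 145. ]] [492.60854413 271.84757135 145.        ]
12.5 -55.8
42.8 -146.0
11.7 126.5
43.2 35.1
flange c [[493.59730936 272.06528523  80.        ]]
grip top [[ 526.5 -322.9   46. ]]
nose [[ 373.9 -337.4    6. ]]
nose axis2 [[ 504.1 -325.2   22. ]]
[[ 0.427  0.904 -0.   ]
 [ 0.904 -0.427 -0.   ]
 [-0.    -0.    -1.   ]]
cam in tool [  -0.58425497  -70.26086868 -173.8960206 ] [[ 1.    -0.    -0.   ]
 [ 0.     0.965  0.261]
 [-0.    -0.261  0.965]]
```

Run:
```python
from station import ctrl
from h import *
print(delta(ctrl.get_obs(),[492.8,272,205],-0.97))
```

```text
(array([ 2.12059319e-05, -1.01044043e-05,  2.09999304e+00]), array([-0.16873062,  0.32963677,  0.00655735]))
```

>>> move_arm([
  [[0,0,0],[-0.021,0.041,0.001],-1],
  [[0,0,0],[-0.021,0.041,0.001],-1],
  [[0,0,0],[-0.021,0.041,0.001],-1],
  [[0,0,0],[-0.021,0.041,0.001],-1],
  [[0,0,0],[-0.021,0.041,0.001],-1],
  [[0,0,0],[-0.021,0.041,0.001],-1],
  [[0,0,0],[-0.021,0.042,0],-1],
  [[0,0,0],[-0.022,0.042,0],-1],
  [[0,0,0.175],[0,0,0],-1],
  [[0,0,0.175],[0,0,0],-1],
  [[0,0,0.175],[0,0,0],-1],
  [[0,0,0.175],[0,0,0],-1],
], force=30)

```text
clock: 3.4
tcp_pos: [493.1, 271.5, 205.6]
orientation: [-3.071, -0.661, -0.0]
contact_force: [0.3, 0.5, 0.4]
finger_gap: 87.0
```

>>> move_arm([
  [[0,0,0.175],[0,0,0],-1],
  [[0,0,0.175],[0,0,0],-1],
  [[0,0,0.175],[0,0,0],-1],
  [[0,0,0.175],[0,0,0],-1],
  [[0,0,0.175],[0,0,0],-1],
  [[0,0,0.175],[0,0,0],-1],
  [[0,0,0.175],[0,0,0],-1],
  [[0,0,0.175],[0,0,0],-1],
  [[0,0,0],[0,0,0],-1],
  [[0,0,0],[0,0,0],-1],
])

```text
clock: 4.65
tcp_pos: [493.0, 271.6, 205.6]
orientation: [-2.782, 1.46, 0.0]
contact_force: [0.4, -0.6, -0.2]
finger_gap: 87.1
```

Run:
```python
from station import ctrl
from h import *
o=ctrl.get_obs();print(o["clock"],o["tcp_pos"],o["joint_pos"]);print(delta(o,[492.8,272,205],-0.97))
for n in ("wrist","top"):
    p=ctrl.grab_frame(n); cv2.imwrite(f"pics/c_{n}.png",p["frame"][:,:,::-1])
```

```text
4.65 [492.99041827 271.61401504 205.5512664 ] [3.63467994e-01 7.68937465e-02 1.69790187e+00 7.14274895e-06
 1.36679417e+00 1.33007871e+00]
(array([-4.43598791e-06,  6.11835023e-06,  3.38783907e-03]), array([-4.25823949e-04, -6.25643486e-05,  5.51269278e-04]))
```

View pics/c_wrist.png

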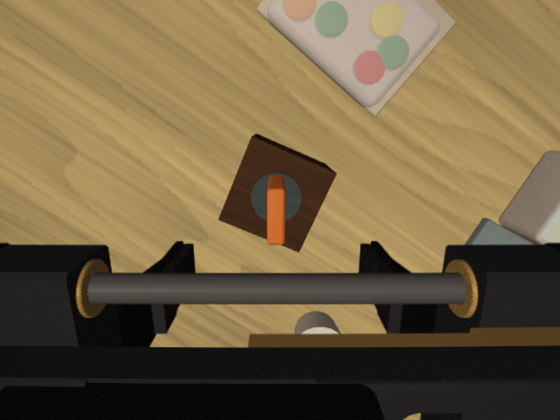

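Run:
```python
from station import ctrl
from h import *
p=ctrl.grab_frame("wrist")
f=p["frame"][150:260,200:350,::-1]; cv2.imwrite("pics/c2.png",cv2.resize(f,None,fx=5,fy=5,interpolation=cv2.INTER_CUBIC))
```

```text
(no output)
```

View pics/c2.png

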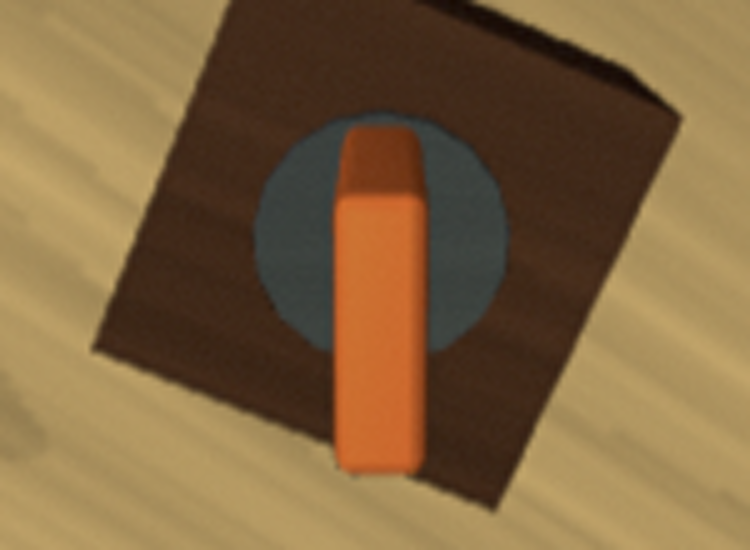

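Run:
```python
from station import ctrl
from h import *
p=ctrl.grab_frame("wrist")
q=np.array([(334,194),(428,194),(426,473),(334,473)])/5+(200,150)
X=bp(p,q,145);print(X.round(1),X.mean(0).round(1))
for i in range(4): d=X[(i+1)%4]-X[i];print(np.hypot(*d[:2]).round(1),np.arctan2(d[1],d[0]).round(3))
print(bp(p,np.array([(381,236)])/5+(200,150),80).round(1))
o=ctrl.get_obs();print(delta(o,[X.mean(0)[0],X.mean(0)[1],109],-0.97))
```

```text
[[509.4 289.9 145. ]
 [517.1 278.8 145. ]
 [481.8 254.5 145. ]
 [473.9 266.  145. ]] [495.5 272.3 145. ]
13.5 -0.969
42.8 -2.539
13.9 2.173
42.8 0.594
[[495.8 272.5  80. ]]
(array([5.88083696e-05, 4.75616428e-05, 1.29466892e-03]), array([ 0.0008932 , -0.00252245,  0.096541  ]))
```

Wrist view: blade end at crop centre (380,333), aligned with the jaws, agrees with the top view within 3 mm. Descending and gripping.

>>> move_arm([
  [[0,0,0],[0.0005,-0.002,0.02],-1],
  [[0,0,0],[0,0,0.02],-1],
  [[0,0,0],[0,0,0.02],-1],
  [[0,0,0],[0,0,0.02],-1],
  [[0,0,0],[0,0,0.0165],-1],
  [[0,0,0],[0,0,0],1],
  [[0,0,0],[0,0,0],1],
  [[0,0,0],[0,0,0],1],
  [[0,0,0],[0,0,0],1],
  [[0,0,0],[0,0,0],1],
  [[0,0,0],[0,0,0],1],
  [[0,0,0],[0,0,0],1],
], force=40)

```text
clock: 6.35
tcp_pos: [494.9, 272.3, 109.1]
orientation: [-2.779, 1.465, -0.0]
contact_force: [-0.8, -0.3, -0.4]
finger_gap: 24.8
```

>>> move_arm([
  [[0,0,0],[0,0,0],1],
  [[0,0,0],[0,0,0],1],
  [[0,0,0],[0,0,0],1],
  [[0,0,0],[0,0,0],1],
])

```text
clock: 6.85
tcp_pos: [494.9, 272.4, 109.0]
orientation: [2.779, -1.465, -0.0]
contact_force: [0.2, -0.1, -0.3]
finger_gap: 13.5
```

>>> move_arm([
  [[0,0,0],[0,0,-0.01],1],
  [[0,0,0],[0,0,-0.02],1],
  [[0,0,0],[0,0,-0.025],1],
  [[0,0,0],[0,0,-0.03],1],
  [[0,0,0],[0,0,-0.025],1],
  [[0,0,0],[0,0,0],1],
  [[0,0,0],[0,0,0],1],
])

```text
clock: 7.72
tcp_pos: [494.3, 272.1, 217.9]
orientation: [2.778, -1.464, -0.002]
contact_force: [-0.5, -0.4, -3.3]
finger_gap: 13.8
```

Run:
```python
from station import ctrl
from h import *
o=ctrl.get_obs();print(o["clock"],o["tcp_pos"],o["contact_force"],o["finger_gap"])
p=ctrl.grab_frame("wrist"); cv2.imwrite("pics/d_w.png",p["frame"][:,:,::-1])
s=ctrl.grab_frame("side"); cv2.imwrite("pics/d_s.png",cv2.resize(s["frame"][60:220,200:360,::-1],None,fx=4,fy=4)[:600])
# tgt above hub, paddle yaw 0.29 => tool yaw
print(delta(o,[541,-37,o["tcp_pos"][2]],0.29-np.pi/2))
```

```text
7.725 [494.34395681 272.05185062 217.92775855] [-0.49064954 -0.36942273 -3.26942061] 13.833249793419222
(array([1.53245825e-03, 7.04777555e-05, 3.10752388e-01]), array([2.81313090e-01, 1.36208531e-01, 1.17956855e-04]))
```

View pics/d_w.png

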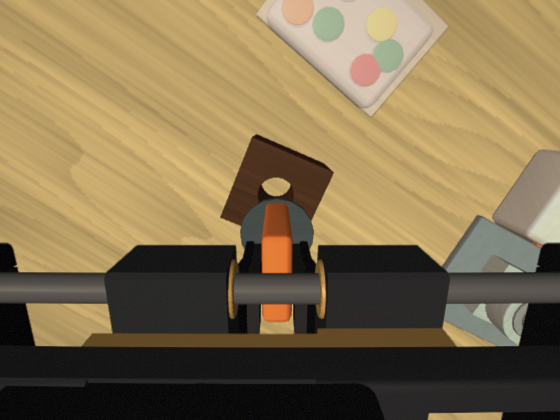

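View pics/d_s.png

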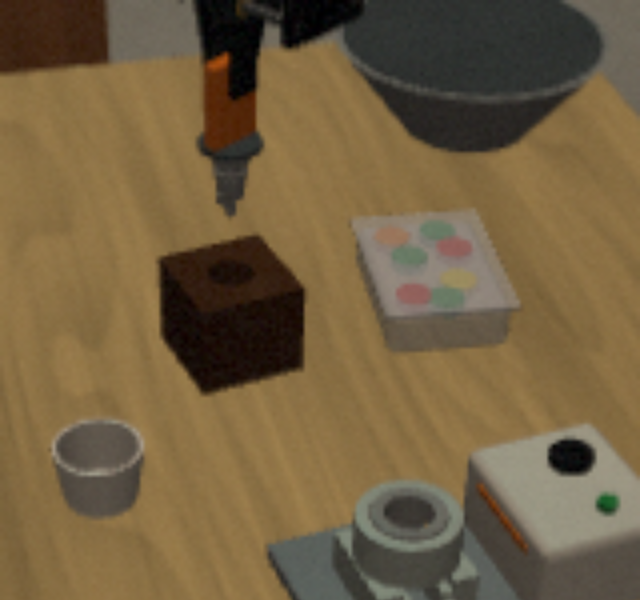

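Run:
```python
from station import ctrl
from h import *
o=ctrl.get_obs();R=Ro.from_rotvec(o["orientation"]).as_matrix()
p=ctrl.grab_frame("wrist")
a=np.linspace(0,2*np.pi,73)
for dy in(-2,0,2):
    P=np.c_[24*np.cos(a),dy+24*np.sin(a),np.full(73,28.+1)]
    q=proj(p,o["tcp_pos"]+P@R.T);print(dy,q.min(0).round(1),q.max(0).round(1))
f=p["frame"][180:340,210:350,::-1]; cv2.imwrite("pics/d2.png",cv2.resize(f,None,fx=4,fy=4,interpolation=cv2.INTER_CUBIC)[:600])
yaw=0.29-np.pi/2
# via 90 mm behind in tool -y ; tool y = z x x
y=np.cross([0,0,-1],[np.cos(yaw),np.sin(yaw),0]);print(y)
print(delta(o,np.array([541,-37,218])-90*y,yaw))
```

```text
-2 [237.5 195.6] [311.9 266.1]
0 [237.6 198.7] [311.8 268.9]
2 [237.7 201.8] [311.7 271.7]
[-0.95824388 -0.28595223 -0.        ]
(array([3.02371777e-03, 2.27041162e-04, 3.10790215e-01]), array([ 0.30895753,  0.05013305, -0.00085861]))
```

View pics/d2.png

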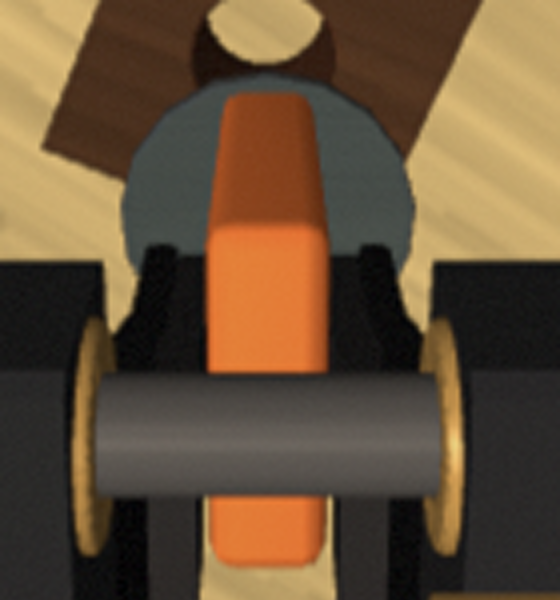

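>>> move_arm([
  [[0,0,0],[0.02,0.003,0],1],
  [[0,0,0],[0.04,0.0065,0],1],
  [[0,0,0],[0.045,0.0075,0],1],
  [[0,0,0],[0.05,0.008,0],1],
  [[0,0,0],[0.05,0.008,0],1],
  [[0,0,0],[0.045,0.0075,0],1],
  [[0,0,0],[0.039,0.0065,0],1],
  [[0,0,0],[0.02,0.003,0],1],
  [[0,0,0.1],[0,0,0],1],
  [[0,0,0.11],[0,0,0],1],
  [[0,0,0.1],[0,0,0],1],
  [[0,0,0],[0,0,0],1],
])

```text
clock: 9.38
tcp_pos: [628.1, -10.7, 218.6]
orientation: [2.521, -1.874, -0.001]
contact_force: [0.2, 0.6, -3.2]
finger_gap: 13.9
```

>>> move_arm([
  [[0,0,0],[0,0,0],1],
  [[0,0,0],[0,0,0],1],
])

```text
clock: 9.62
tcp_pos: [628.3, -10.7, 219.0]
orientation: [2.521, -1.875, -0.0]
contact_force: [0.6, 0.1, -2.7]
finger_gap: 13.7
```

Run:
```python
from station import ctrl
from h import *
o=ctrl.get_obs();print(o["clock"],o["tcp_pos"],o["orientation"],o["contact_force"],o["finger_gap"])
p=ctrl.grab_frame("wrist"); cv2.imwrite("pics/e_w.png",p["frame"][:,:,::-1])
print(p["R"],p["t"])
print([d["xyz"] for d in ctrl.place_of(p,"socket_mouth")])
```

```text
9.625 [628.31290749 -10.73450316 218.98144089] [ 2.52102923e+00 -1.87451493e+00 -2.45302110e-04] [ 0.62467725  0.09752685 -2.71092359] 13.697500691132003
[[ 2.87498962e-01 -9.57780940e-01 -1.30017978e-04]
 [-9.24403842e-01 -2.77515613e-01  2.61653630e-01]
 [-2.50642942e-01 -7.51049579e-02 -9.65161831e-01]] [-192.01666861  544.36489653  554.62481089]
[]
```

View pics/e_w.png

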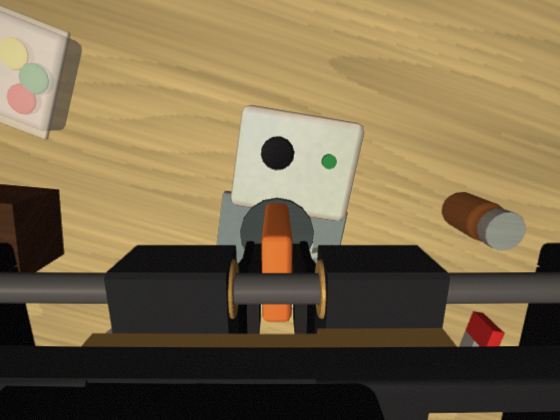

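>>> move_arm([
  [[0,0,0],[0,0.025,0],1],
  [[0,0,0],[0,0.04,0],1],
  [[0,0,0],[0,0.045,0],1],
  [[0,0,0],[0,0.035,0],1],
  [[0,0,0],[0,0.02,0],1],
  [[0,0,0],[0,0,0],1],
  [[0,0,0],[0,0,0],1],
])

```text
clock: 10.6
tcp_pos: [471.1, -58.1, 219.5]
orientation: [-2.519, 1.876, -0.002]
contact_force: [0.9, -0.5, -1.6]
finger_gap: 13.9
```

Run:
```python
from station import ctrl
from h import *
o=ctrl.get_obs();print(o["clock"],o["tcp_pos"],o["orientation"],o["contact_force"],o["finger_gap"])
p=ctrl.grab_frame("wrist"); cv2.imwrite("pics/f_w.png",p["frame"][:,:,::-1])
print([d["xyz"] for d in ctrl.place_of(p,"socket_mouth")])
f=p["frame"][60:280,170:390,::-1]; cv2.imwrite("pics/f2.png",cv2.resize(f,None,fx=2.7,fy=2.7,interpolation=cv2.INTER_CUBIC))
```

```text
10.6 [471.09015058 -58.11087092 219.48243975] [-2.51935413e+00  1.87562785e+00 -1.80408897e-03] [ 0.91277616 -0.49069276 -1.56596297] 13.949749217022838
[[546.4, -35.8, 83.2]]
```

View pics/f2.png

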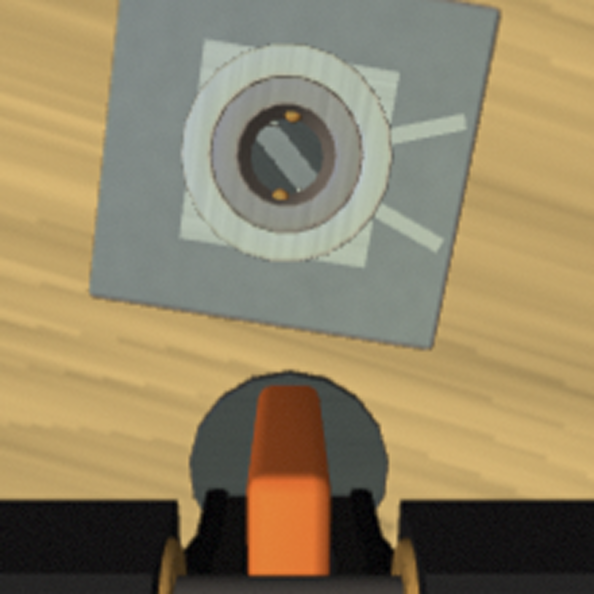

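Run:
```python
from station import ctrl
from h import *
o=ctrl.get_obs();R=Ro.from_rotvec(o["orientation"]).as_matrix()
p=ctrl.grab_frame("wrist")
cr=lambda a:np.array(a,float)/2.7+(170,60)
print("rim tower",bp(p,cr([(286.5,152.5),(182,152),(391,152),(286,43),(286,262)]),81).round(1))
f=p["frame"][90:150,245:310,::-1]; cv2.imwrite("pics/f3.png",cv2.resize(f,None,fx=9,fy=9,interpolation=cv2.INTER_CUBIC))
q=cr([(120,0),(499,10),(433,349),(90,295)])
X=bp(p,q,14);print(X.round(1))
print([ (np.arctan2(*(X[b]-X[a])[[1,0]])).round(3) for a,b in((1,2),(2,3),(3,0))])
# flange fit
a=np.linspace(0,2*np.pi,361)
def fl(dx,dy,h):
    P=np.c_[dx+24*np.cos(a),dy+24*np.sin(a),np.full(361,h)]
    q=(proj(p,o["tcp_pos"]+P@R.T)-(170,60))*2.7; return q.min(0).round(1),q.max(0).round(1)
print(fl(0,0,29)); print(fl(0,0,34));
tz=o["tcp_pos"]; print("tcp proj at z81",(proj(p,[[tz[0],tz[1],190]])-(170,60))*2.7)
```

```text
rim tower [[543.4 -37.1  81. ]
 [533.6  -3.4  81. ]
 [553.7 -70.6  81. ]
 [576.5 -27.   81. ]
 [508.4 -47.4  81. ]]
[[ 580.9   42.4   14. ]
 [ 620.1 -101.3   14. ]
 [ 484.1 -120.7   14. ]
 [ 464.4   26.5   14. ]]
[np.float64(-3.0), np.float64(1.704), np.float64(0.135)]
(array([182.8, 375.9]), array([383.2, 565.4]))
(array([185.1, 371.1]), array([381.1, 556.8]))
tcp proj at z81 [[283.0097877 473.3080638]]
```

View pics/f3.png

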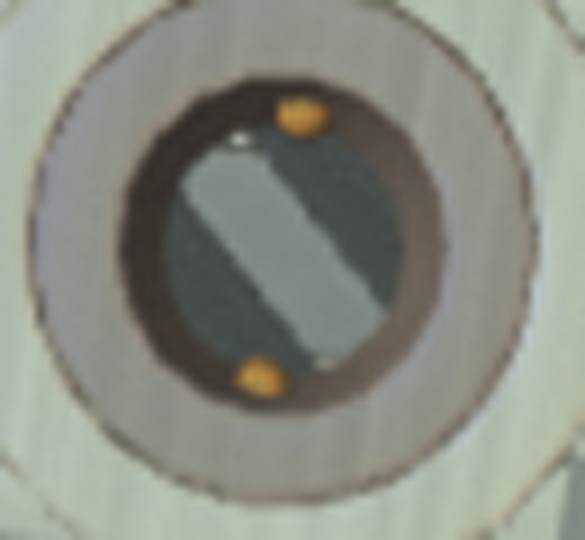

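Run:
```python
from station import ctrl
from h import *
o=ctrl.get_obs()
p=ctrl.grab_frame("wrist")
cr=lambda a:np.array(a,float)/9+(245,90)
for pr in ([(190,205),(300,350)],[(272,160),(383,308)],[(225,170),(345,335)]):
    X=bp(p,cr(pr),44.5); d=X[0]-X[1]; print(X.round(1),np.arctan2(d[1],d[0]),np.hypot(*d[:2]))
print("bore",bp(p,cr([(283,243)]),81),"spindle c",bp(p,cr([(285,255)]),44.5))
t=np.array([543.0,-35.9,219]);print(delta(o,t,0.29-np.pi/2), delta(o,t,0.85-np.pi/2))
```

```text
[[544.2 -26.1  44.5]
 [532.6 -42.5  44.5]] 0.9534872640745898 20.0894530014781
[[551.5 -33.6  44.5]
 [539.7 -50.2  44.5]] 0.9539927067252486 20.36750669407416
[[549.  -28.8  44.5]
 [535.6 -46.9  44.5]] 0.936177150731857 22.467510497156116
bore [[542.93544529 -37.43488839  81.        ]] spindle c [[542.08960006 -37.90714662  44.5       ]]
(array([-7.45362663e-05,  8.20561791e-05,  1.33124422e-03]), array([-4.16331312e-04, -7.53641822e-02,  3.66697436e-05])) (array([-9.55478906e-05,  5.90266442e-05, -5.58668755e-01]), array([-4.16331312e-04, -7.53641822e-02,  3.66697436e-05]))
```

>>> move_arm([
  [[0,0,0],[0,-0.015,0],1],
  [[0,0,0],[-0.0007,-0.025,0],1],
  [[0,0,0],[0,-0.022,0],1],
  [[0,0,0],[0,-0.0127,0],1],
  [[0,0,-0.15],[0,0,0],1],
  [[0,0,-0.16],[0,0,0],1],
  [[0,0,-0.15],[0,0,0],1],
  [[0,0,0],[0,0,0],1],
  [[0,0,0],[0,0,0],1],
  [[0,0,0],[0,0,0],1],
])

```text
clock: 12.05
tcp_pos: [541.7, -36.1, 219.0]
orientation: [2.88, -1.255, -0.0]
contact_force: [-0.1, 0.6, -2.0]
finger_gap: 13.9
```

Run:
```python
from station import ctrl
from h import *
o=ctrl.get_obs();print(o["clock"],o["tcp_pos"],o["orientation"],o["contact_force"],o["finger_gap"])
t=np.array([542.5,-36,219]);print(delta(o,t,0.75-np.pi/2))
p=ctrl.grab_frame("side")
f=p["frame"][60:240,220:400,::-1]; cv2.imwrite("pics/g_s.png",cv2.resize(f,None,fx=3.3,fy=3.3,interpolation=cv2.INTER_CUBIC))
w=ctrl.grab_frame("wrist")
f=w["frame"][120:300,180:380,::-1]; cv2.imwrite("pics/g_w.png",cv2.resize(f,None,fx=3.3,fy=3.3,interpolation=cv2.INTER_CUBIC))
c=o["tcp_pos"][2]-28-64
print("expected foot on side", (proj(p,[[542.9,-37.2,c],[542.9,-37.2,81]])-(220,60))*3.3)
```

```text
12.05 [541.71596683 -36.05251412 219.01170682] [ 2.88014901e+00 -1.25456322e+00 -6.65108444e-05] [-0.09012114  0.62533921 -1.99521757] 13.908211147246764
(array([ 7.77785471e-05,  1.23356915e-05, -8.15497604e-04]), array([ 4.95506359e-04, -6.09869196e-04,  1.16532864e-05]))
expected foot on side [[274.63669487 373.55961684]
 [270.61266862 419.85498187]]
```

View pics/g_s.png

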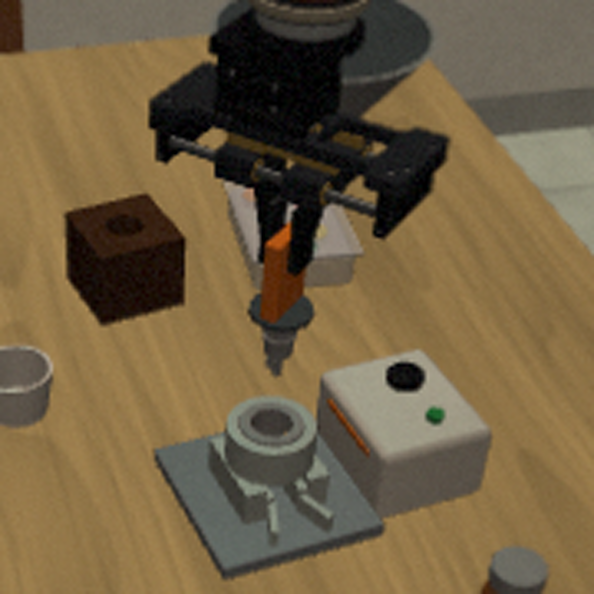

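View pics/g_w.png

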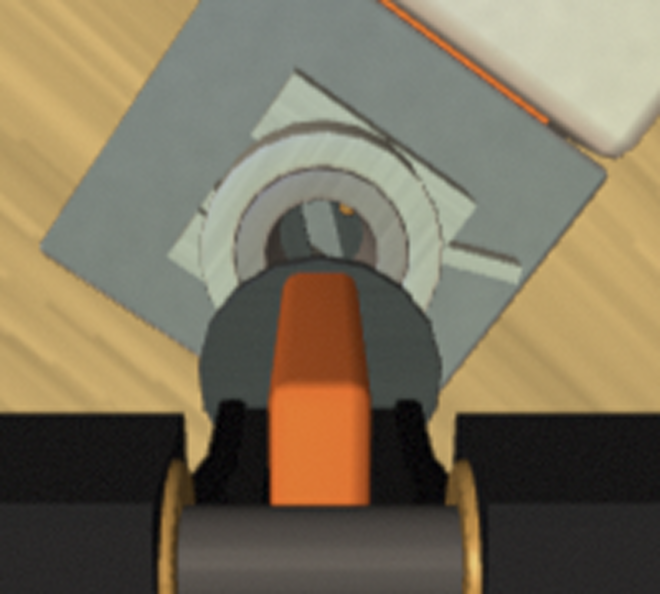

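>>> move_arm([
  [[0,0,0],[0.0004,-0.0006,0.015],1],
  [[0,0,0],[0,0,0.02],1],
  [[0,0,0],[0,0,0.02],1],
  [[0,0,0],[0,0,0.015],1],
  [[0,0,0],[0,0,0.01],1],
  [[0,0,0],[0,0,0.007],1],
  [[0,0,0],[0,0,0.003],1],
  [[0,0,0],[0,0,0],1],
])

```text
clock: 13.15
tcp_pos: [542.5, -36.0, 129.2]
orientation: [2.881, -1.252, 0.0]
contact_force: [-0.6, -0.0, -2.8]
finger_gap: 13.8
```

>>> move_arm([
  [[0,0,0],[0,0,0.002],1],
  [[0,0,0],[0,0,0.002],1],
  [[0,0,0],[0,0,0.001],1],
  [[0,0,0],[0,0,0.001],1],
  [[0,0,0],[0,0,0],1],
  [[0,0,0],[0,0,0],1],
])

```text
clock: 13.9
tcp_pos: [542.2, -35.9, 123.0]
orientation: [2.881, -1.252, -0.001]
contact_force: [-2.5, -1.0, -2.9]
finger_gap: 13.7
```

>>> move_arm([
  [[0,0,0],[0,0,0.001],1],
  [[0,0,0],[0,0,0.001],1],
  [[0,0,0],[0,0,0],1],
  [[0,0,0],[0,0,0],1],
])

```text
clock: 14.4
tcp_pos: [542.8, -36.0, 122.0]
orientation: [-2.881, 1.252, -0.001]
contact_force: [-3.0, 1.3, 5.6]
finger_gap: 13.4
```

>>> move_arm([
  [[0,0,-0.02],[0,0,0],1],
  [[0,0,-0.02],[0,0,0],1],
  [[0,0,-0.02],[0,0,0],1],
  [[0,0,-0.02],[0,0,0],1],
  [[0,0,0],[0,0,0],1],
])

```text
clock: 15.02
tcp_pos: [542.8, -36.4, 121.6]
orientation: [2.929, -1.135, 0.002]
contact_force: [-3.4, -0.9, 5.8]
finger_gap: 13.7
```

```bash
cat > st.py <<'E'
from station import ctrl
from h import *
o=ctrl.get_obs();R=Ro.from_rotvec(o["orientation"]).as_matrix()
print(round(o["clock"],2),o["tcp_pos"].round(1),"F",o["contact_force"].round(1),"T",np.round(o["wrist_torque"],2),"gap",round(o["finger_gap"],1),"pad yaw",round(np.arctan2(R[1,0],R[0,0])+np.pi/2,3))
E
python3 st.py
```

```text
15.03 [542.8 -36.4 121.6] F [-3.4 -0.9  5.8] T [-0.47  0.98  0.01] gap 13.7 pad yaw 0.831
```

>>> move_arm([
  [[0,0,-0.02],[0,0,0.0005],1],
  [[0,0,-0.02],[0,0,0.0005],1],
  [[0,0,-0.02],[0,0,0],1],
  [[0,0,-0.02],[0,0,0],1],
  [[0,0,0],[0,0,0],1],
  [[0,0,0],[0,0,0],1],
])

```text
clock: 15.78
tcp_pos: [542.3, -35.9, 119.8]
orientation: [-2.972, 1.018, 0.0]
contact_force: [-0.9, -0.7, -2.0]
finger_gap: 13.6
```

```bash
python3 st.py
```

```text
15.78 [542.3 -35.9 119.8] F [-0.9 -0.7 -2. ] T [-0.25  0.36 -0.03] gap 13.6 pad yaw 0.911
```

>>> move_arm([
  [[0,0,-0.02],[0,0,0],1],
  [[0,0,-0.01],[0,0,0.001],1],
  [[0,0,0],[0,0,0.001],1],
  [[0,0,0],[0,0,0.001],1],
  [[0,0,0],[0,0,0.001],1],
  [[0,0,0],[0,0,0],1],
])

```text
clock: 16.52
tcp_pos: [542.1, -35.8, 115.0]
orientation: [-2.987, 0.973, 0.001]
contact_force: [0.1, -0.8, -5.7]
finger_gap: 13.7
```

```bash
python3 st.py
```

```text
16.52 [542.1 -35.8 115. ] F [ 0.1 -0.8 -5.7] T [-0.24  0.02  0.  ] gap 13.7 pad yaw 0.941
```

>>> move_arm([
  [[0,0,0],[0,0,0.001],1],
  [[0,0,0],[0,0,0.001],1],
  [[0,0,0],[0,0,0],1],
])

```text
clock: 16.9
tcp_pos: [542.4, -35.9, 115.0]
orientation: [-2.987, 0.973, -0.0]
contact_force: [-5.2, 0.8, 5.4]
finger_gap: 14.3
```

```bash
python3 st.py
python3 - <<'E'
from station import ctrl
from h import *
p=ctrl.grab_frame("side")
f=p["frame"][60:240,220:400,::-1]; cv2.imwrite("pics/h_s.png",cv2.resize(f,None,fx=3.3,fy=3.3,interpolation=cv2.INTER_CUBIC))
E
```

```text
16.9 [542.4 -35.9 115. ] F [-5.2  0.8  5.4] T [-0.04  1.11  0.03] gap 14.3 pad yaw 0.941
```

View pics/h_s.png

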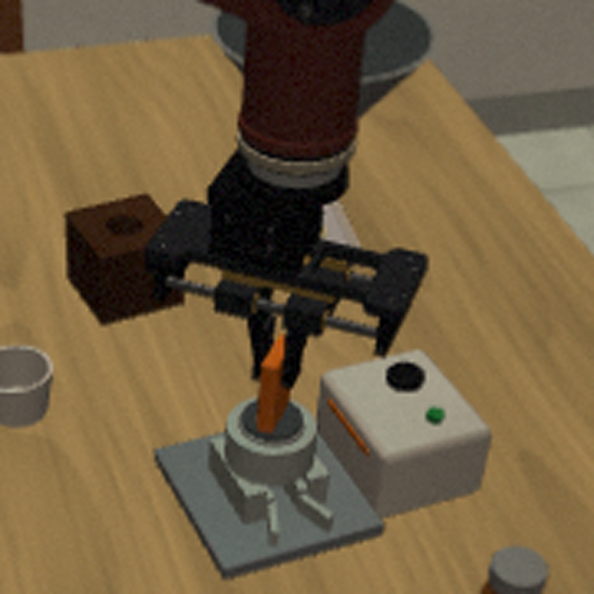

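>>> move_arm([
  [[0,0,0],[0,0,0.001],1],
  [[0,0,0],[0,0,0],1],
  [[0,0,0],[0,0,-0.001],1],
  [[0,0,0],[0,0,-0.001],-0.3],
  [[0,0,0],[0,0,0],-0.3],
  [[0,0,0],[0,0,0],-0.3],
  [[0,0,0],[0,0,0],-0.3],
  [[0,0,0],[0,0,0],-0.3],
])

```text
clock: 17.95
tcp_pos: [542.4, -35.9, 115.0]
orientation: [-2.987, 0.973, 0.0]
contact_force: [0.7, -0.1, 0.7]
finger_gap: 53.1
```

```bash
python3 st.py
```

```text
17.95 [542.4 -35.9 115. ] F [ 0.7 -0.1  0.7] T [-0.1   0.1  -0.08] gap 53.1 pad yaw 0.941
```

>>> move_arm([
  [[0,0,0],[0,0,-0.03],-0.3],
  [[0,0,0],[0,0,-0.04],-0.3],
  [[0,0,0],[0,0,-0.04],-1],
])

```text
clock: 18.32
tcp_pos: [542.1, -35.9, 226.0]
orientation: [2.987, -0.973, -0.001]
contact_force: [0.3, 0.3, 0.2]
finger_gap: 61.3
```

```bash
python3 st.py
python3 - <<'E'
from station import ctrl
from h import *
o=ctrl.get_obs()
print(delta(o,[602,-315,225],1.657))
p=ctrl.grab_frame("side")
f=p["frame"][60:240,220:400,::-1]; cv2.imwrite("pics/i_s.png",cv2.resize(f,None,fx=3.3,fy=3.3,interpolation=cv2.INTER_CUBIC))
E
```

```text
18.32 [542.1 -35.9 226. ] F [0.3 0.3 0.2] T [-0.07  0.09  0.01] gap 61.3 pad yaw 0.941
(array([-4.75039392e-04,  4.47341121e-04, -2.28701522e+00]), array([0.2128197 , 0.19028589, 0.00088615]))
```

View pics/i_s.png

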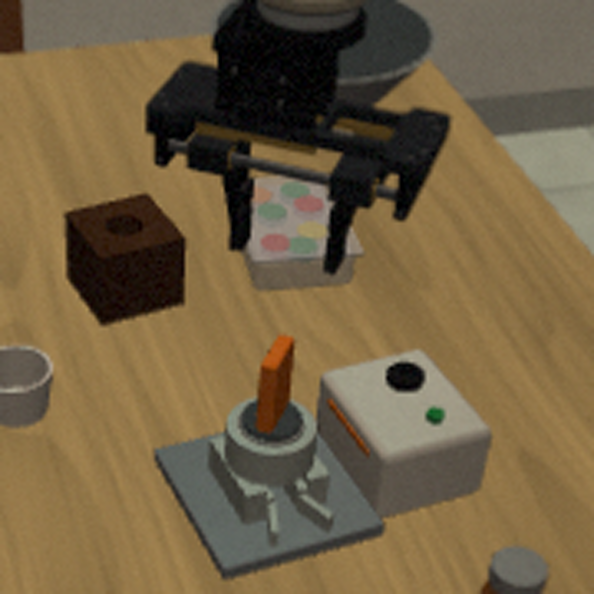

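The paddle stands upright with its flange on the rim at crop (272,415), and the jaws are clear. Moving to the wedge.

>>> move_arm([
  [[0,0,0],[0.02,0.018,0],-1],
  [[0,0,0],[0.035,0.031,0],-1],
  [[0,0,0],[0.04,0.036,0],-1],
  [[0,0,0],[0.04,0.036,0],-1],
  [[0,0,0],[0.04,0.036,0],-1],
  [[0,0,0],[0.038,0.033,0],-1],
  [[0,0,-0.176],[0,0,0],-1],
  [[0,0,-0.176],[0,0,0],-1],
  [[0,0,-0.176],[0,0,0],-1],
  [[0,0,-0.176],[0,0,0],-1],
  [[0,0,-0.176],[0,0,0],-1],
  [[0,0,-0.176],[0,0,0],-1],
])

```text
clock: 19.88
tcp_pos: [602.5, -314.9, 224.6]
orientation: [-3.068, -0.673, 0.0]
contact_force: [-0.1, -1.0, -0.6]
finger_gap: 87.2
```

>>> move_arm([
  [[0,0,-0.176],[0,0,0],-1],
  [[0,0,-0.176],[0,0,0],-1],
  [[0,0,-0.176],[0,0,0],-1],
  [[0,0,-0.176],[0,0,0],-1],
  [[0,0,-0.176],[0,0,0],-1],
  [[0,0,-0.176],[0,0,0],-1],
  [[0,0,-0.176],[0,0,0],-1],
  [[0,0,0],[0,0,0],-1],
  [[0,0,0],[0,0,0],-1],
])

```text
clock: 21.0
tcp_pos: [602.5, -314.9, 224.8]
orientation: [-2.126, -2.312, 0.0]
contact_force: [-0.1, -0.8, -0.2]
finger_gap: 87.0
```

```bash
python3 st.py
python3 - <<'E'
from station import ctrl
from h import *
p=ctrl.grab_frame("wrist"); cv2.imwrite("pics/j_w.png",p["frame"][:,:,::-1])
print([d["xyz"] for d in ctrl.place_of(p,"wedge_grip")],[d["xyz"] for d in ctrl.place_of(p,"wedge_tip")])
E
```

```text
21.0 [ 602.5 -314.9  224.8] F [-0.1 -0.8 -0.2] T [-0.01  0.03 -0.02] gap 87.0 pad yaw 3.225
[[522.6, -322.9, 24.0]] [[577.3, -527.1, 8.7]]
```

View pics/j_w.png

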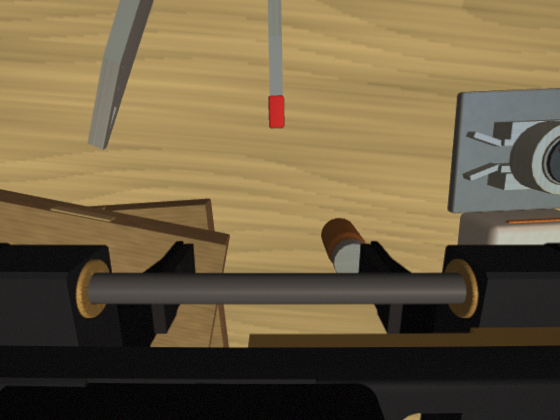

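Run:
```python
from station import ctrl
from h import *
p=ctrl.grab_frame("wrist"); o=ctrl.get_obs()
f=p["frame"][0:150,230:330,::-1]; cv2.imwrite("pics/j2.png",cv2.resize(f,None,fx=5.3,fy=4,interpolation=cv2.INTER_CUBIC))
X=bp(p,[(269,96),(284,96),(285,128),(270,128)],46);print(X.round(1),X.mean(0).round(1))
X=bp(p,[(274.8,0),(275,30),(276,85)],22);print(X.round(1)); d=X[0]-X[2];print(np.arctan2(d[1],d[0])%(2*np.pi))
```

```text
[[ 508.9 -331.6   46. ]
 [ 507.7 -316.5   46. ]
 [ 538.9 -312.7   46. ]
 [ 540.2 -328.1   46. ]] [ 523.9 -322.2   46. ]
[[ 414.6 -333.8   22. ]
 [ 442.2 -331.3   22. ]
 [ 495.5 -325.7   22. ]]
3.241193359835499
```

View pics/j2.png

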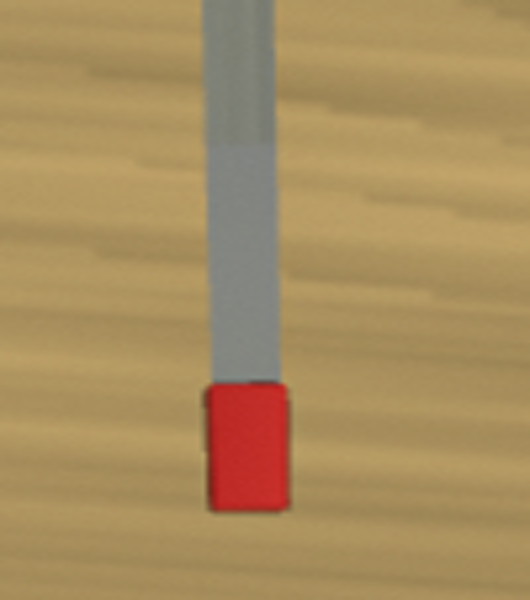

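Run:
```python
from station import ctrl
from h import *
print(delta(ctrl.get_obs(),[523.6,-322.3,28],1.67))
```

```text
(array([-1.31987861e-05, -2.04410021e-05, -1.32568343e-02]), array([-0.0005608 , -0.07929867,  0.19700269]))
```

>>> move_arm([
  [[0,0,-0.013],[-0.0006,-0.02,0.01],-1],
  [[0,0,0],[0,-0.03,0.02],-1],
  [[0,0,0],[0,-0.029,0.03],-1],
  [[0,0,0],[0,0,0.04],-1],
  [[0,0,0],[0,0,0.04],-1],
  [[0,0,0],[0,0,0.03],-1],
  [[0,0,0],[0,0,0.017],-1],
  [[0,0,0],[0,0,0.01],-1],
  [[0,0,0],[0,0,0],-0.2],
  [[0,0,0],[0,0,0],1],
])

```text
clock: 22.45
tcp_pos: [524.9, -323.8, 29.4]
orientation: [2.106, 2.328, 0.0]
contact_force: [0.2, -0.3, 1.0]
finger_gap: 74.1
```

>>> move_arm([
  [[0,0,0],[0,0,0],1],
  [[0,0,0],[0,0,0],1],
  [[0,0,0],[0,0,0],1],
  [[0,0,0],[0,0,0],1],
  [[0,0,0],[0,0,0],1],
  [[0,0,0],[0,0,0],1],
  [[0,0,0],[0,0,0],1],
], force=60)

```text
clock: 23.32
tcp_pos: [523.9, -323.2, 27.9]
orientation: [-2.107, -2.33, 0.0]
contact_force: [-0.9, 0.5, 0.1]
finger_gap: 14.8
```

```bash
python3 st.py
```

```text
23.32 [ 523.9 -323.2   27.9] F [-0.9  0.5  0.1] T [ 0.08  0.   -0.02] gap 14.8 pad yaw 3.242
```

>>> move_arm([
  [[0,0,0],[0,0,0],0.4],
  [[0,0,0],[0,0,0],0.4],
  [[0,0,0],[0,0,-0.006],0.4],
  [[0,0,0],[0,0,0],1],
  [[0,0,0],[0,0,0],1],
  [[0,0,0],[0,0,0],1],
  [[0,0,0],[0,0,0],1],
  [[0,0,0],[0,0,-0.01],1],
  [[0,0,0],[0,0,-0.02],1],
  [[0,0,0],[0,0,-0.02],1],
  [[0,0,0],[0,0,0],1],
])

```text
clock: 24.7
tcp_pos: [525.7, -324.6, 87.3]
orientation: [2.104, 2.326, 0.0]
contact_force: [0.1, -0.1, 0.2]
finger_gap: 0.6
```

```bash
python3 st.py
python3 - <<'E'
from station import ctrl
from h import *
p=ctrl.grab_frame("side")
f=p["frame"][180:390,220:440,::-1]; cv2.imwrite("pics/k_s.png",cv2.resize(f,None,fx=2.8,fy=2.8,interpolation=cv2.INTER_CUBIC))
p=ctrl.grab_frame("wrist"); cv2.imwrite("pics/k_w.png",p["frame"][:,:,::-1])
print(delta(ctrl.get_obs(),[574,-268,82],0.135))
E
```

```text
24.7 [ 525.7 -324.6   87.3] F [ 0.1 -0.1  0.2] T [-0.02  0.02  0.01] gap 0.6 pad yaw 3.242
(array([9.87142083e-04, 1.96366159e-06, 1.53600876e+00]), array([0.05005771, 0.05511889, 0.0025274 ]))
```

View pics/k_s.png

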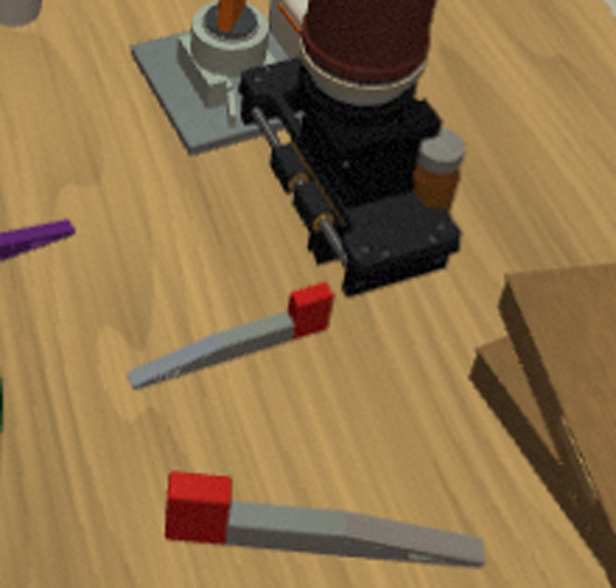

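View pics/k_w.png

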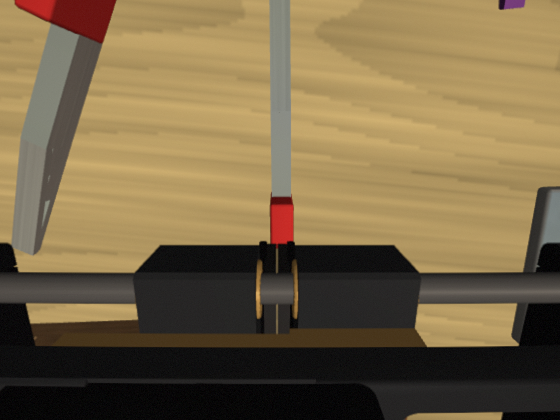

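Run:
```python
from station import ctrl
from h import *
p=ctrl.grab_frame("wrist");o=ctrl.get_obs()
f=p["frame"][150:290,220:340,::-1]; cv2.imwrite("pics/k2.png",cv2.resize(f,None,fx=5,fy=4,interpolation=cv2.INTER_CUBIC))
print(bp(p,[(270,197),(292,197),(270,243)],46).round(1), bp(p,[(281,150),(277,0)],22).round(1))
w=[[525.7,-324.6,46]];print(proj(p,w))
for n in("top","side"):
    q=ctrl.grab_frame(n);print(n,[(np.round(d["xyz"]),round(d["score"],2)) for d in ctrl.place_of(q,"wedge_grip")])
    if n=="side": cv2.imwrite("pics/k3.png",cv2.resize(q["frame"][270:340,250:350,::-1],None,fx=7,fy=7,interpolation=cv2.INTER_CUBIC))
    print(proj(q,[[524+a,-322.5+b,z] for z in(0,46) for a,b in((-16,-8),(16,-8),(16,8),(-16,8))]).round(0).tolist())
```

```text
[[ 502.6 -330.9   46. ]
 [ 501.2 -316.5   46. ]
 [ 534.6 -327.9   46. ]] [[ 473.6 -326.4   22. ]
 [ 380.2 -338.6   22. ]]
[[276.06598968 231.12261372]]
top [(array([ 270., -342.,   20.]), 0.72), (array([ 392., -463.,   38.]), 0.61)]
[[390.0, 198.0], [389.0, 185.0], [383.0, 185.0], [383.0, 198.0], [394.0, 194.0], [393.0, 181.0], [387.0, 180.0], [387.0, 194.0]]
side [(array([ 390., -465.,   33.]), 0.82), (array([ 267., -342.,   28.]), 0.76), (array([ 216., -209.,   27.]), 0.74), (array([ 521., -320.,   28.]), 0.73)]
[[324.0, 301.0], [337.0, 298.0], [335.0, 293.0], [321.0, 295.0], [326.0, 289.0], [340.0, 286.0], [337.0, 280.0], [323.0, 283.0]]
```

View pics/k2.png

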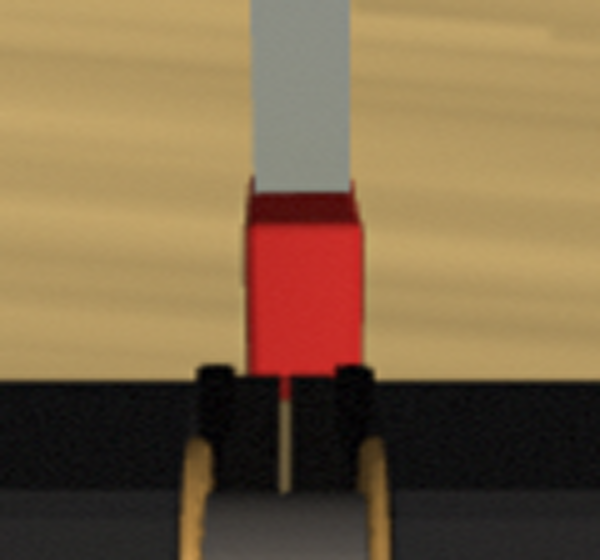

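View pics/k3.png

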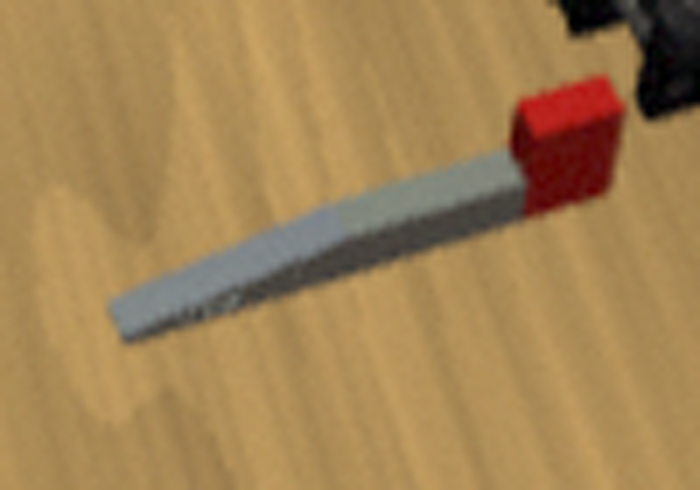

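>>> move_arm([
  [[0,0,0],[0,0,0],0],
  [[0,0,0],[0,0,0],0],
  [[0,0,0],[0,0,0],0],
  [[0,0,0],[0,0,0],0],
  [[0,0,0],[0.0005,-0.001,0],0],
  [[0,0,0],[0.0005,-0.001,0.015],0],
  [[0,0,0],[0,0,0.02],0],
  [[0,0,0],[0,0,0.015],0],
  [[0,0,0],[0,0,0.007],0],
], force=50)

```text
clock: 26.18
tcp_pos: [520.8, -321.5, 24.7]
orientation: [-2.105, -2.327, 0.0]
contact_force: [-0.2, 0.3, -0.6]
finger_gap: 43.3
```

```bash
python3 st.py
```

```text
26.18 [ 520.8 -321.5   24.7] F [-0.2  0.3 -0.6] T [ 0.08 -0.04  0.  ] gap 43.3 pad yaw 3.242
```

>>> move_arm([
  [[0,0,0],[0.0005,0.002,-0.003],0],
  [[0,0,0],[0,0,0],1],
  [[0,0,0],[0,0,0],1],
  [[0,0,0],[0,0,0],1],
  [[0,0,0],[0,0,0],1],
  [[0,0,0],[0,0,0],1],
  [[0,0,0],[0,0,0],1],
], force=50)

```text
clock: 27.05
tcp_pos: [524.0, -321.8, 30.4]
orientation: [2.107, 2.33, -0.0]
contact_force: [0.3, -0.1, 3.3]
finger_gap: 14.7
```

```bash
python3 st.py
```

```text
27.05 [ 524.  -321.8   30.4] F [ 0.3 -0.1  3.3] T [ 0.01  0.15 -0.  ] gap 14.7 pad yaw 3.242
```

>>> move_arm([
  [[0,0,0],[0,0,0],1],
  [[0,0,0],[0,0,0],1],
])

```text
clock: 27.3
tcp_pos: [524.0, -321.9, 30.4]
orientation: [2.107, 2.33, -0.0]
contact_force: [-0.5, 0.8, 3.4]
finger_gap: 14.9
```

```bash
python3 st.py;  python3 - <<'E'
from station import ctrl
from h import *
p=ctrl.grab_frame("wrist")
f=p["frame"][100:290,180:380,::-1]; cv2.imwrite("pics/l2.png",cv2.resize(f,None,fx=3.3,fy=3.1,interpolation=cv2.INTER_CUBIC))
E
```

```text
27.3 [ 524.  -321.9   30.4] F [-0.5  0.8  3.4] T [0.08 0.12 0.08] gap 14.9 pad yaw 3.242
```

View pics/l2.png

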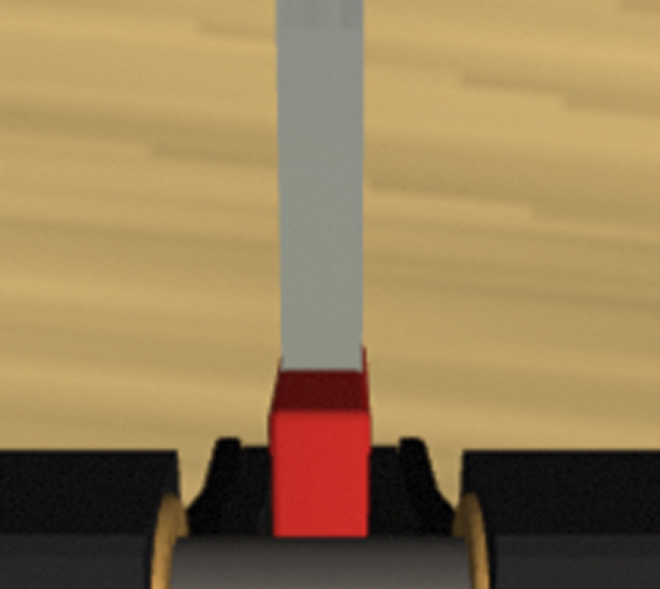

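>>> move_arm([
  [[0,0,0],[0,0,-0.005],1],
  [[0,0,0],[0,0,-0.01],1],
  [[0,0,0],[0,0,-0.005],1],
  [[0,0,0],[0,0,0],1],
])

```text
clock: 27.85
tcp_pos: [524.3, -322.0, 50.8]
orientation: [2.106, 2.329, 0.0]
contact_force: [-0.1, -0.3, -3.2]
finger_gap: 14.5
```

```bash
python3 st.py;  python3 - <<'E'
from station import ctrl
from h import *
p=ctrl.grab_frame("side")
f=p["frame"][200:340,240:400,::-1]; cv2.imwrite("pics/m.png",cv2.resize(f,None,fx=4,fy=4,interpolation=cv2.INTER_CUBIC))
E
```

```text
27.85 [ 524.3 -322.    50.8] F [-0.1 -0.3 -3.2] T [ 0.08 -0.1  -0.03] gap 14.5 pad yaw 3.242
```

View pics/m.png

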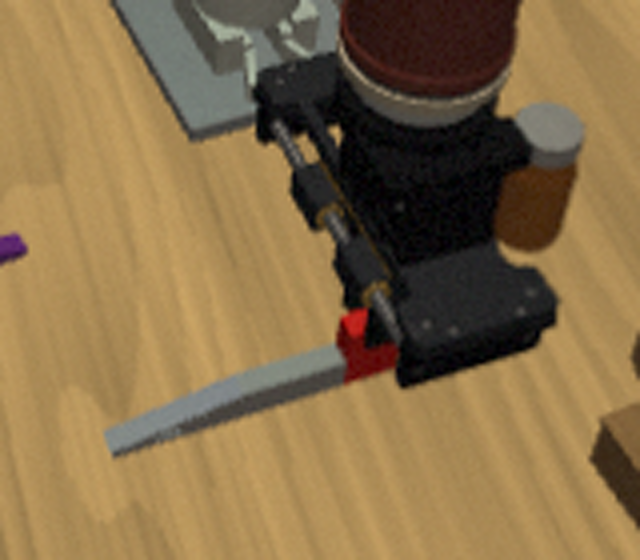

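>>> move_arm([
  [[0,0,0],[0,0,-0.02],1],
  [[0,0,0],[0,0,-0.02],1],
  [[0,0,0.12],[0,0,0],1],
  [[0,0,0.176],[0,0,0],1],
  [[0,0,0.176],[0,0,0],1],
  [[0,0,0.176],[0,0,0],1],
  [[0,0,0.176],[0,0,0],1],
  [[0,0,0.176],[0,0,0],1],
  [[0,0,0.176],[0,0,0],1],
  [[0,0,0.176],[0,0,0],1],
  [[0,0,0.12],[0,0,0],1],
  [[0,0,0.06],[0,0,0],1],
])

```text
clock: 29.4
tcp_pos: [524.5, -322.3, 92.1]
orientation: [3.133, 0.214, 0.002]
contact_force: [-0.6, 1.5, -1.7]
finger_gap: 15.0
```

```bash
python3 st.py;  python3 - <<'E'
from station import ctrl
from h import *
p=ctrl.grab_frame("wrist"); cv2.imwrite("pics/n_w.png",p["frame"][:,:,::-1])
print(delta(ctrl.get_obs(),[575.5,-275,91],0.135))
E
```

```text
29.4 [ 524.5 -322.3   92.1] F [-0.6  1.5 -1.7] T [-0.16  0.06  0.02] gap 15.0 pad yaw 1.707
(array([ 0.0018018 , -0.00151569, -0.00036708]), array([ 0.05684999, -0.04002984,  0.00108257]))
```

View pics/n_w.png

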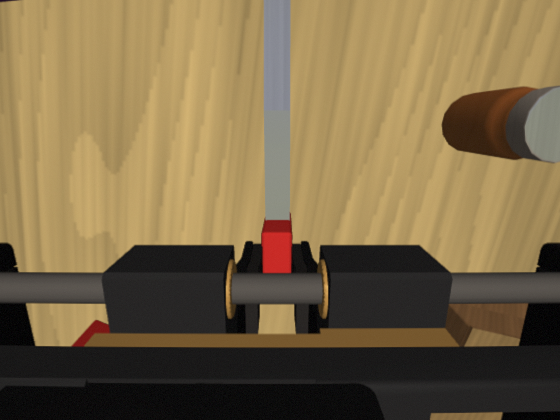

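>>> move_arm([
  [[0,0,0],[0.014,-0.01,0],1],
  [[0,0,0],[0.021,-0.015,0],1],
  [[0,0,0],[0.015,-0.01,0],1],
  [[0,0,0],[0.0068,-0.005,0],1],
  [[0,0,0],[0,0,0],1],
  [[0,0,0],[0,0,0],1],
])

```text
clock: 30.2
tcp_pos: [574.1, -274.5, 89.9]
orientation: [3.134, 0.218, -0.001]
contact_force: [-0.5, -0.3, -1.9]
finger_gap: 14.5
```

```bash
python3 st.py;  python3 - <<'E'
from station import ctrl
from h import *
p=ctrl.grab_frame("wrist"); cv2.imwrite("pics/o_w.png",p["frame"][:,:,::-1])
s=ctrl.grab_frame("side")
f=s["frame"][140:300,240:400,::-1]; cv2.imwrite("pics/o_s.png",cv2.resize(f,None,fx=3.7,fy=3.7,interpolation=cv2.INTER_CUBIC))
t=ctrl.grab_frame("top")
f=t["frame"][100:280,220:420,::-1]; cv2.imwrite("pics/o_t.png",cv2.resize(f,None,fx=3.3,fy=3.3,interpolation=cv2.INTER_CUBIC))
E
```

```text
30.2 [ 574.1 -274.5   89.9] F [-0.5 -0.3 -1.9] T [-0.1   0.02 -0.02] gap 14.5 pad yaw 1.71
```

View pics/o_w.png

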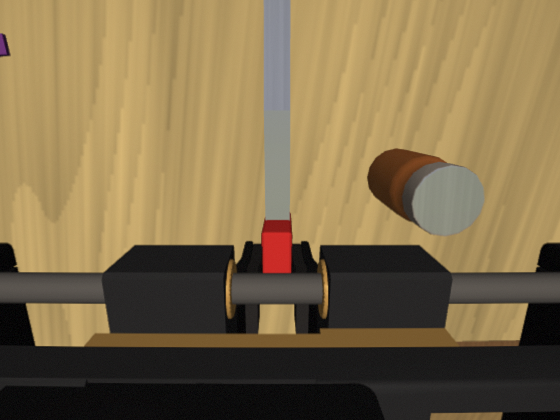

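View pics/o_s.png

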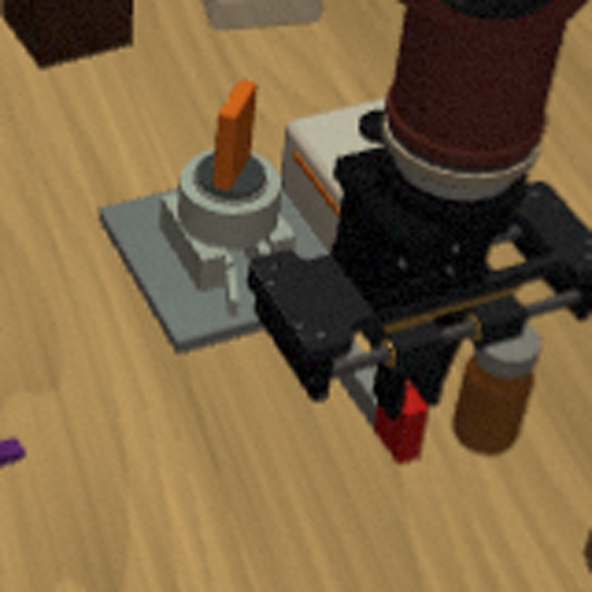

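View pics/o_t.png

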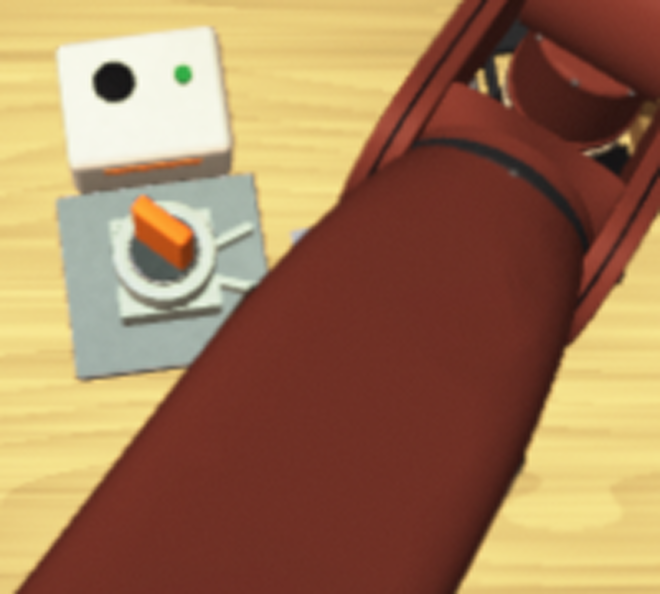

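>>> move_arm([
  [[0,0,0.004],[0.0008,0,0.01],1],
  [[0,0,0],[0,0,0.015],1],
  [[0,0,0],[0,0,0.01],1],
  [[0,0,0],[0,-0.005,0.004],1],
  [[0,0,0],[0,-0.01,0],1],
  [[0,0,0],[0,-0.01,0],1],
  [[0,0,0],[0,-0.005,0],1],
  [[0,0,0],[0,0,0],1],
  [[0,0,0],[0,0,0],1],
])

```text
clock: 31.48
tcp_pos: [571.5, -244.6, 51.4]
orientation: [3.134, 0.212, 0.001]
contact_force: [0.3, -0.2, -1.8]
finger_gap: 14.6
```

```bash
python3 st.py;  python3 - <<'E'
from station import ctrl
from h import *
p=ctrl.grab_frame("wrist"); cv2.imwrite("pics/q_w.png",p["frame"][:,:,::-1])
s=ctrl.grab_frame("side")
f=s["frame"][140:300,240:400,::-1]; cv2.imwrite("pics/q_s.png",cv2.resize(f,None,fx=3.7,fy=3.7,interpolation=cv2.INTER_CUBIC))
E
```

```text
31.48 [ 571.5 -244.6   51.4] F [ 0.3 -0.2 -1.8] T [-0.18  0.04  0.01] gap 14.6 pad yaw 1.706
```

View pics/q_w.png

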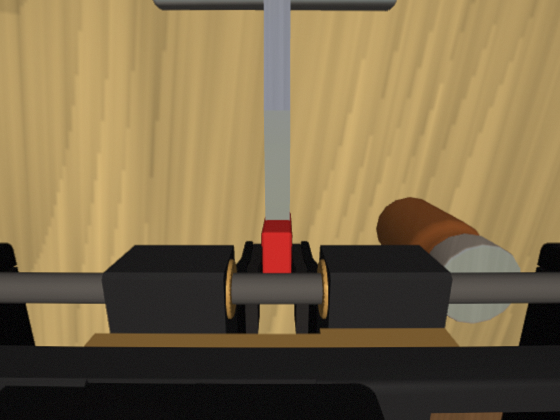

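View pics/q_s.png

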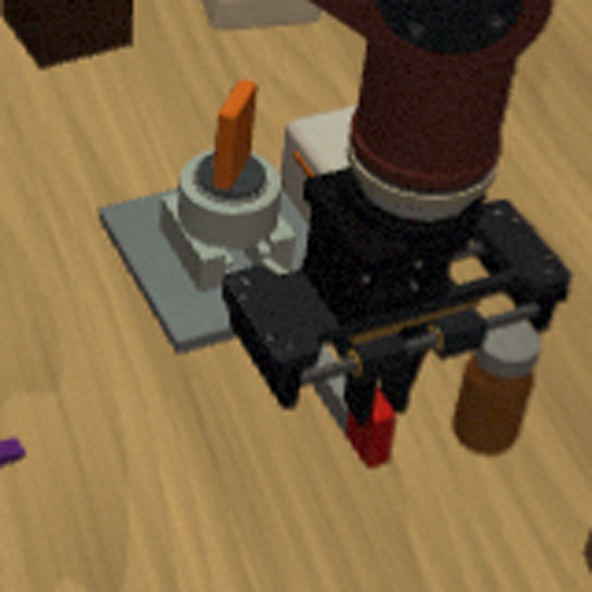

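>>> move_arm([
  [[0,0,0],[0,0,0.003],1],
  [[0,0,0],[0,0,0.002],1],
  [[0,0,0],[0,0,0.001],1],
  [[0,0,0],[0,0,0],1],
  [[0,0,0],[0,0,0],1],
])

```text
clock: 32.2
tcp_pos: [571.3, -244.3, 45.1]
orientation: [3.134, 0.212, 0.0]
contact_force: [0.5, 0.8, -0.5]
finger_gap: 14.8
```

```bash
python3 st.py
```

```text
32.2 [ 571.3 -244.3   45.1] F [ 0.5  0.8 -0.5] T [-0.14  0.03 -0.04] gap 14.8 pad yaw 1.706
```

>>> move_arm([
  [[0,0,0],[0,-0.005,0],1],
  [[0,0,0],[0,-0.008,0],1],
  [[0,0,0],[0,-0.008,0],1],
  [[0,0,0],[0,-0.004,0],1],
  [[0,0,0],[0,0,0],1],
])

```text
clock: 32.83
tcp_pos: [567.9, -219.1, 45.1]
orientation: [-3.134, -0.213, 0.0]
contact_force: [0.2, -0.1, -2.5]
finger_gap: 15.1
```

```bash
python3 st.py
```

```text
32.83 [ 567.9 -219.1   45.1] F [ 0.2 -0.1 -2.5] T [-0.14  0.05 -0.  ] gap 15.1 pad yaw 1.706
```

>>> move_arm([
  [[0,0,0],[0,-0.005,0],1],
  [[0,0,0],[0,-0.008,0],1],
  [[0,0,0],[0,-0.008,0],1],
  [[0,0,0],[0,-0.008,0],1],
  [[0,0,0],[0,-0.007,0],1],
  [[0,0,0],[0,-0.004,0],1],
  [[0,0,0],[0,0,0],1],
])

```text
clock: 33.7
tcp_pos: [562.5, -179.6, 45.0]
orientation: [-3.134, -0.213, 0.0]
contact_force: [0.0, 0.5, -2.4]
finger_gap: 14.9
```

```bash
python3 st.py;  python3 - <<'E'
from station import ctrl
from h import *
p=ctrl.grab_frame("wrist"); cv2.imwrite("pics/r_w.png",p["frame"][:,:,::-1])
s=ctrl.grab_frame("side")
f=s["frame"][140:300,240:400,::-1]; cv2.imwrite("pics/r_s.png",cv2.resize(f,None,fx=3.7,fy=3.7,interpolation=cv2.INTER_CUBIC))
E
```

```text
33.7 [ 562.5 -179.6   45. ] F [ 0.   0.5 -2.4] T [-0.07  0.05 -0.04] gap 14.9 pad yaw 1.706
```

View pics/r_w.png

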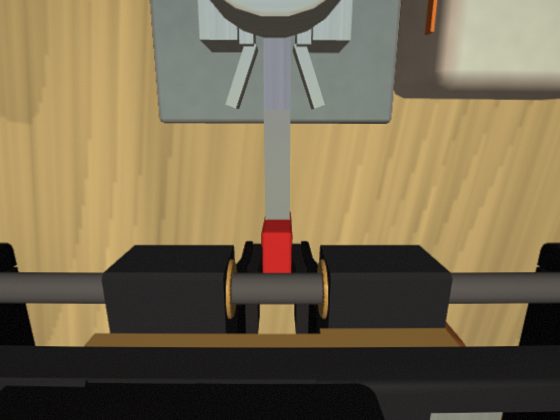

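View pics/r_s.png

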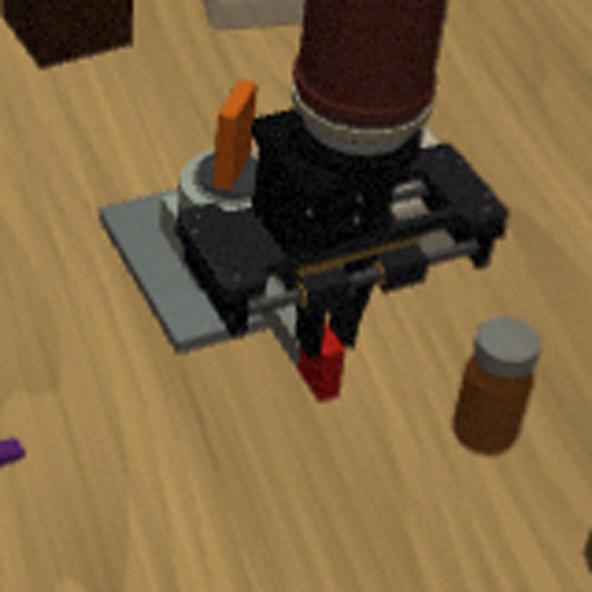

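>>> move_arm([
  [[0,0,0],[0,-0.004,0.0005],1],
  [[0,0,0],[0,-0.004,0],1],
  [[0,0,0],[0,-0.003,0],1],
  [[0,0,0],[0,-0.003,0],1],
  [[0,0,0],[0,-0.003,0],1],
  [[0,0,0],[0,0,0],1],
])

```text
clock: 34.55
tcp_pos: [560.3, -162.8, 44.6]
orientation: [-3.134, -0.212, -0.0]
contact_force: [0.4, -2.0, -0.7]
finger_gap: 14.5
```

```bash
python3 st.py
```

```text
34.55 [ 560.3 -162.8   44.6] F [ 0.4 -2.  -0.7] T [-0.32 -0.13 -0.04] gap 14.5 pad yaw 1.706
```

>>> move_arm([
  [[0,0,0],[0,-0.003,0],1],
  [[0,0,0],[0,-0.003,0],1],
  [[0,0,0],[0,-0.003,0],1],
  [[0,0,0],[0,-0.002,0],1],
  [[0,0,0],[0,0,0],1],
])

```text
clock: 35.17
tcp_pos: [558.7, -152.3, 44.5]
orientation: [3.134, 0.212, -0.0]
contact_force: [0.4, -3.2, -2.3]
finger_gap: 14.9
```

```bash
python3 st.py
```

```text
35.17 [ 558.7 -152.3   44.5] F [ 0.4 -3.2 -2.3] T [-0.83 -0.01 -0.03] gap 14.9 pad yaw 1.706
```

Run:
```python
from station import ctrl
from h import *
p=ctrl.grab_frame("wrist"); cv2.imwrite("pics/t_w.png",p["frame"][:,:,::-1])
s=ctrl.grab_frame("side")
f=s["frame"][140:260,240:360,::-1]; cv2.imwrite("pics/t_s.png",cv2.resize(f,None,fx=5,fy=5,interpolation=cv2.INTER_CUBIC))
```

```text
(no output)
```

View pics/t_w.png

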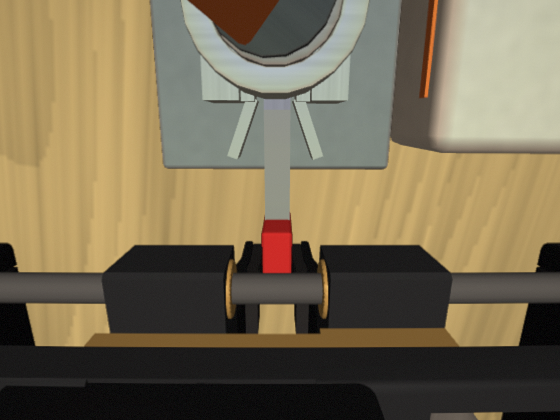

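View pics/t_s.png

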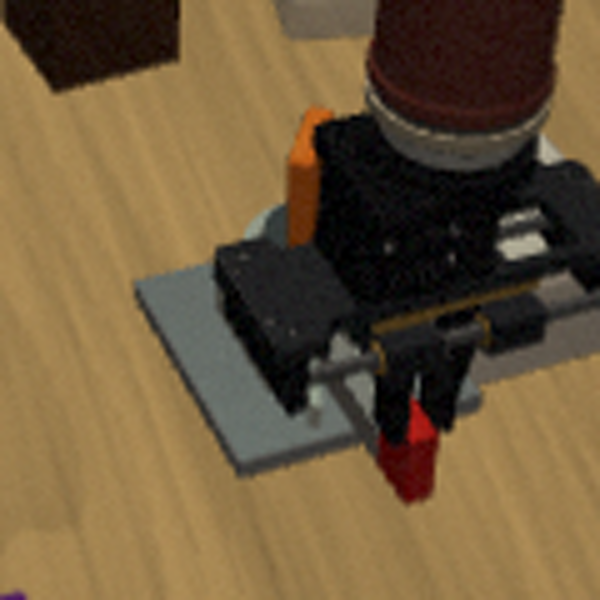

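>>> move_arm([
  [[0,0,0],[0,-0.003,0],1],
  [[0,0,0],[0,-0.003,0],1],
  [[0,0,0],[0,-0.003,0],1],
  [[0,0,0],[0,-0.003,0],1],
  [[0,0,0],[0,-0.002,0],1],
  [[0,0,0],[0,0,0],1],
])

```text
clock: 36.02
tcp_pos: [556.6, -137.4, 44.4]
orientation: [-3.133, -0.212, 0.001]
contact_force: [-0.2, 0.3, -0.5]
finger_gap: 15.1
```

```bash
python3 st.py
```

```text
36.02 [ 556.6 -137.4   44.4] F [-0.2  0.3 -0.5] T [-0.01  0.16  0.01] gap 15.1 pad yaw 1.706
```

>>> move_arm([
  [[0,0,0],[0,-0.003,0],1],
  [[0,0,0],[0,-0.003,0],1],
  [[0,0,0],[0,-0.003,0],1],
  [[0,0,0],[0,-0.003,0],1],
  [[0,0,0],[0,0,0],1],
  [[0,0,0],[0,0,0],1],
])

```text
clock: 36.78
tcp_pos: [555.1, -126.1, 44.4]
orientation: [-3.134, -0.212, 0.0]
contact_force: [0.3, -0.0, -1.8]
finger_gap: 15.2
```

```bash
python3 st.py
python3 - <<'E'
from station import ctrl
from h import *
p=ctrl.grab_frame("wrist"); cv2.imwrite("pics/u_w.png",p["frame"][:,:,::-1])
s=ctrl.grab_frame("side")
f=s["frame"][140:260,240:360,::-1]; cv2.imwrite("pics/u_s.png",cv2.resize(f,None,fx=5,fy=5,interpolation=cv2.INTER_CUBIC))
E
```

```text
36.77 [ 555.1 -126.1   44.4] F [ 0.3 -0.  -1.8] T [-0.02  0.07 -0.01] gap 15.2 pad yaw 1.706
```

View pics/u_w.png

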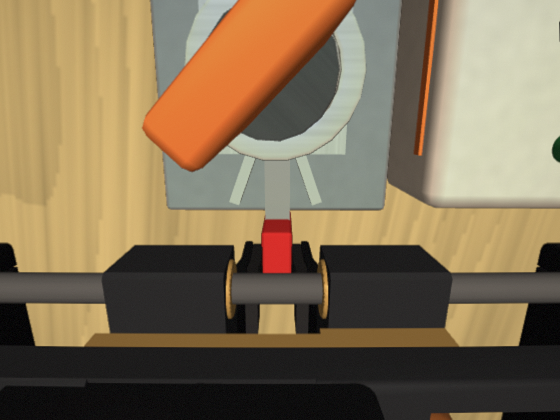

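View pics/u_s.png

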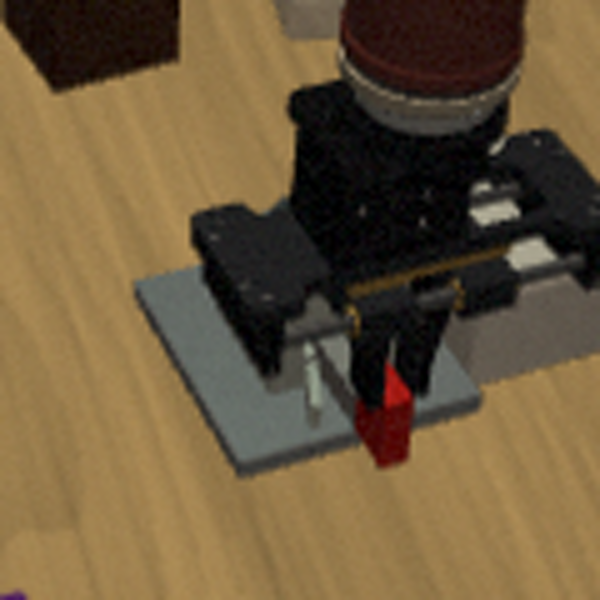

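>>> move_arm([
  [[0,0,0],[0,0,0],0.3],
  [[0,0,0],[0,0,0],0],
  [[0,0,0],[0,0,0],0],
  [[0,0,0],[0,0,0],0],
  [[0,0,0],[0,0,0],0],
  [[0,0,0],[0,0,0],0],
])

```text
clock: 37.62
tcp_pos: [555.3, -126.5, 44.5]
orientation: [3.134, 0.212, 0.0]
contact_force: [0.6, 0.4, -0.4]
finger_gap: 43.2
```

```bash
python3 st.py
```

```text
37.62 [ 555.3 -126.5   44.5] F [ 0.6  0.4 -0.4] T [-0.03  0.02 -0.03] gap 43.2 pad yaw 1.706
```

>>> move_arm([
  [[0,0,0],[0,0,-0.015],0],
  [[0,0,0],[0,0,-0.03],0],
  [[0,0,0],[0,0,-0.04],0],
  [[0,0,0],[0,0,-0.045],0],
  [[0,0,0],[0,0.02,-0.04],0],
  [[0,0,0],[0,0.05,-0.02],0],
  [[0,0,0],[0,0.05,0],0],
  [[0,0,0],[0,0.05,0],0],
  [[0,0,0],[0,0.03,0],0],
  [[0,0,0],[0,0,0],0],
  [[0,0,0],[0,0,0],0],
])

```text
clock: 39.0
tcp_pos: [582.2, -324.0, 235.1]
orientation: [-3.134, -0.212, -0.0]
contact_force: [0.4, 0.3, 0.0]
finger_gap: 43.3
```

```bash
python3 st.py
python3 - <<'E'
from station import ctrl
from h import *
p=ctrl.grab_frame("wrist"); cv2.imwrite("pics/v_w.png",p["frame"][:,:,::-1])
s=ctrl.grab_frame("side")
f=s["frame"][140:260,240:360,::-1]; cv2.imwrite("pics/v_s.png",cv2.resize(f,None,fx=5,fy=5,interpolation=cv2.INTER_CUBIC))
a=np.array([542.8,-37.2]);u=np.array([np.cos(.941),np.sin(.941)])*22
for z in (151,161): print("side blade top ends",z,((proj(s,[[*(a+u),z],[*(a-u),z],[*a,z]])-(240,140))*5).round(0).tolist())
t=ctrl.grab_frame("top"); cv2.imwrite("pics/v_t.png",t["frame"][:,:,::-1])
E
```

```text
39.0 [ 582.2 -324.   235.1] F [0.4 0.3 0. ] T [-0.05  0.05  0.01] gap 43.3 pad yaw 1.706
side blade top ends 151 [[333.0, 103.0], [305.0, 153.0], [319.0, 128.0]]
side blade top ends 161 [[335.0, 87.0], [306.0, 137.0], [321.0, 112.0]]
```

View pics/v_w.png

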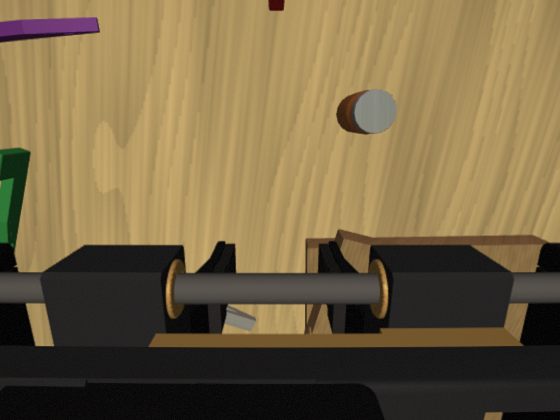

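View pics/v_s.png

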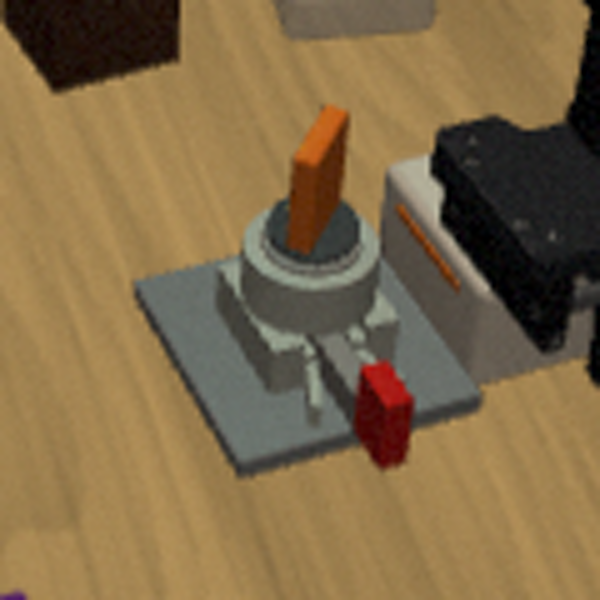

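View pics/v_t.png

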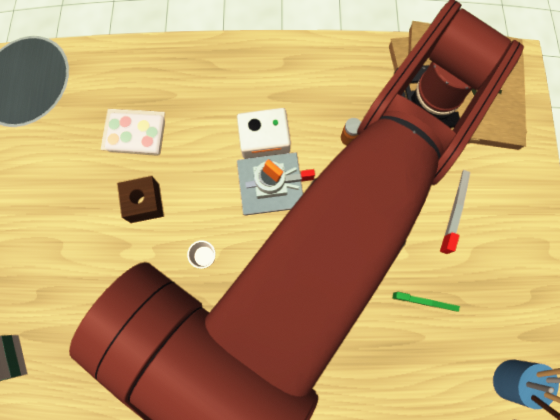

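Run:
```python
from station import ctrl
from h import *
s=ctrl.grab_frame("side")["frame"][:,:,::-1]
now=s[140:220,270:350]
old=cv2.imread("pics/o_s.png"); old=cv2.resize(old,(160,160),interpolation=cv2.INTER_AREA) # 240..400,140..300
old=old[0:80,30:110]
cv2.imwrite("pics/w.png",cv2.resize(np.hstack([old,now]),None,fx=5,fy=5,interpolation=cv2.INTER_CUBIC))
def om(im): h=cv2.cvtColor(np.ascontiguousarray(im),cv2.COLOR_BGR2HSV); m=(h[...,0]<16)&(h[...,1]>190)&(h[...,2]>90); ys,xs=np.nonzero(m); return xs.min(),xs.max(),ys.min(),ys.max(),m.sum(),xs.mean(),ys.mean()
print(om(old),om(now))
```

```text
(np.int64(28), np.int64(60), np.int64(22), np.int64(56), np.int64(192), np.float64(34.265625), np.float64(36.40625)) (np.int64(28), np.int64(60), np.int64(21), np.int64(79), np.int64(203), np.float64(36.285714285714285), np.float64(43.97536945812808))
```

View pics/w.png

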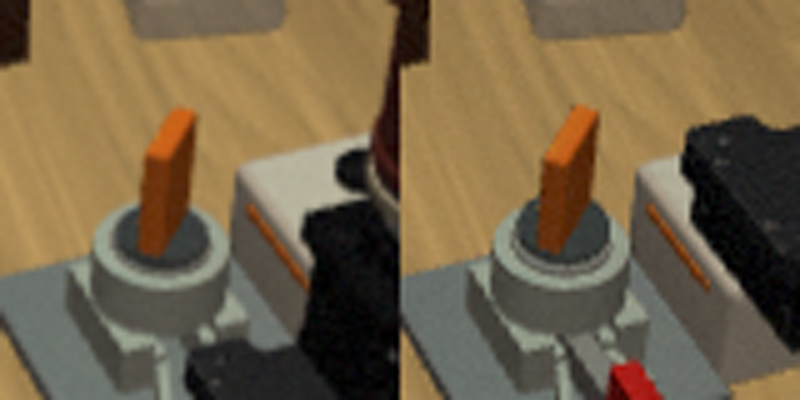

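Run:
```python
from station import ctrl
from h import *
p=ctrl.grab_frame("side");s=np.ascontiguousarray(p["frame"][:,:,::-1])
now=s[140:300,240:400]
for nm in("o_s","q_s"):
    old=cv2.resize(cv2.imread(f"pics/{nm}.png"),(160,160),interpolation=cv2.INTER_AREA)
    for lab,(x0,x1,y0,y1) in dict(blade_top=(54,74,18,36),blade=(54,74,18,50),flange=(44,80,38,58),tub=(50,90,0,12),tower=(44,80,58,72)).items():
        a=np.float32(cv2.cvtColor(old[y0:y1,x0:x1],6));b=np.float32(cv2.cvtColor(now,6))
        r=cv2.matchTemplate(b[max(0,y0-8):y1+8,x0-8:x1+8],a,cv2.TM_CCOEFF_NORMED)
        _,v,_,(mx,my)=cv2.minMaxLoc(r)
        def sub(l,c,h): return .5*(l-h)/(l-2*c+h)
        dx=mx+(sub(*r[my,mx-1:mx+2]) if 0<mx<r.shape[1]-1 else 0)-8; dy=my+(sub(*r[my-1:my+2,mx]) if 0<my<r.shape[0]-1 else 0)-(y0-max(0,y0-8))
        print(nm,lab,round(v,3),round(float(dx),2),round(float(dy),2))
for z in(141,151,161): print(proj(p,[[542.8,-37.2,z]]))
for z in(81,91): print(proj(p,[[542.8,-37.2,z]]))
```

```text
o_s blade_top 0.973 0.04 0.82
o_s blade 0.94 0.32 -0.89
o_s flange 0.923 0.05 -0.42
o_s tub 0.991 0.01 0.0
o_s tower 0.687 -0.0 -0.13
q_s blade_top 0.973 0.03 0.8
q_s blade 0.941 0.29 -0.88
q_s flange 0.922 0.04 -0.42
q_s tub 0.761 -0.43 0.0
q_s tower 0.88 -0.02 -0.0
[[303.5687047  168.78101916]]
[[303.84682429 165.57073458]]
[[304.12826191 162.32017197]]
[[301.96676081 187.23438845]]
[[302.22605335 184.25182746]]
```

Run:
```python
from station import ctrl
from h import *
t=ctrl.grab_frame("top")
f=t["frame"][130:230,220:330,::-1]; cv2.imwrite("pics/x_t.png",cv2.resize(f,None,fx=6,fy=6,interpolation=cv2.INTER_CUBIC))
a=np.array([542.8,-37.2]);h=np.array([-.1348,.9909])
for z in(20,):print(((proj(t,[[*(a+h*k),z] for k in(50,60)])-(220,130))*6).round(0))
u=np.array([np.cos(.941),np.sin(.941)]);v=np.array([-u[1],u[0]])
for z in(151,156,161):print(z,((proj(t,[[*(a+u*i*22+v*j*7),z] for i,j in((1,1),(1,-1),(-1,-1),(-1,1))])-(220,130))*6).round(0).tolist())
```

```text
[[179. 327.]
 [154. 330.]]
151 [[235.0, 197.0], [258.0, 167.0], [356.0, 236.0], [333.0, 266.0]]
156 [[234.0, 193.0], [257.0, 163.0], [356.0, 232.0], [333.0, 263.0]]
161 [[233.0, 189.0], [257.0, 159.0], [356.0, 228.0], [333.0, 259.0]]
```

View pics/x_t.png

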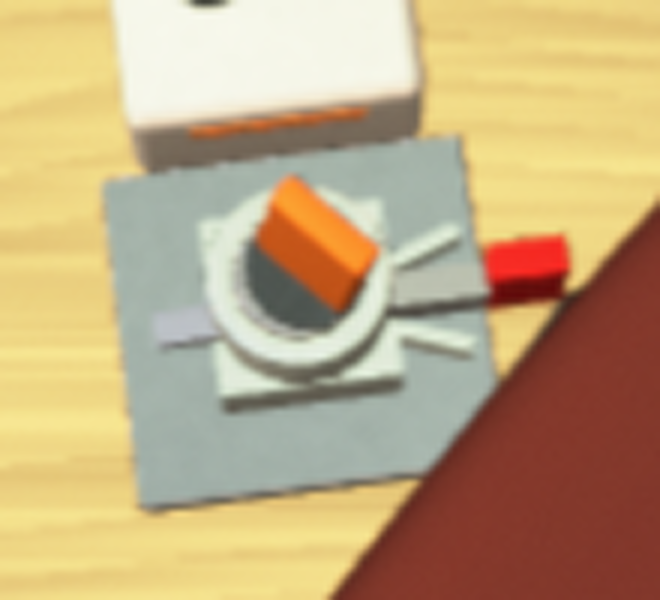

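```bash
cat > tri.py <<'E'
from station import ctrl
from h import *
t=ctrl.grab_frame("top");s=ctrl.grab_frame("side")
cv2.imwrite("pics/y.png",np.hstack([cv2.resize(t["frame"][140:200,245:305,::-1],None,fx=6.5,fy=6.5,interpolation=cv2.INTER_CUBIC),cv2.resize(s["frame"][150:210,275:335,::-1],None,fx=6.5,fy=6.5,interpolation=cv2.INTER_CUBIC)]))
def und(p,q): return cv2.undistortPoints(np.array([[q]],float),K(p),np.array(p["dist"])).reshape(2,1)
def P(p): return np.c_[p["R"],p["t"]]
def tri(a,b):
    X=cv2.triangulatePoints(P(t),P(s),und(t,a),und(s,b)).ravel();X=X[:3]/X[3];print(X.round(1),proj(t,[X])-a,proj(s,[X])-b)
E
python3 - <<'E'
from tri import *
# seated (o_t, o_s)
tri((270.9,166.2),(304.4,166.6))
tri((274.1,167.8),(304.2,166.6))
E
```

```text
[542.9 -40.9 150.5] [[ 0.00974837 -0.0767727 ]] [[-0.06547172  0.01854945]]
[538.7 -48.1 156.2] [[ 0.07171888 -0.5598481 ]] [[-0.47747001  0.13387718]]
```

View pics/y.png

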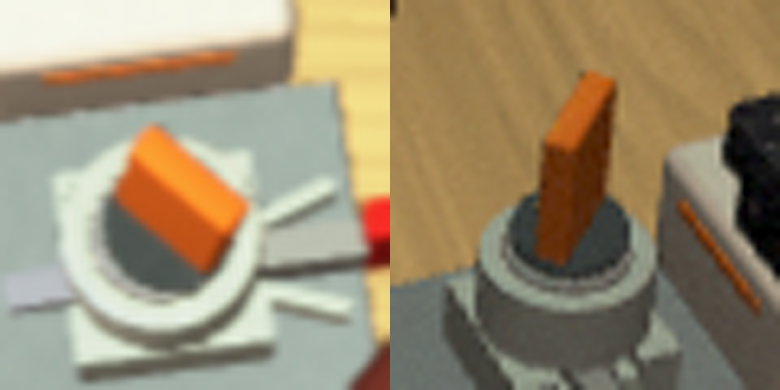

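>>> move_arm([
  [[0,0,0],[0,-0.04,-0.02],0],
  [[0,0,0],[0,-0.05,-0.02],0],
  [[0.17,0,0],[0,0,0],0],
  [[0.17,0,0],[0,0,0],0],
  [[0.17,0,0],[0,0,0],0],
  [[0.17,0,0],[0,0,0],0],
  [[0,0,0],[0,0,0],0],
  [[0,0,0],[0,0,0],0],
  [[0,0,0],[0,0,0],0],
])

```text
clock: 40.52
tcp_pos: [570.7, -234.6, 276.9]
orientation: [-2.461, -0.17, 0.056]
contact_force: [0.3, -0.3, -0.1]
finger_gap: 43.4
```

```bash
python3 st.py
python3 - <<'E'
from station import ctrl
from h import *
p=ctrl.grab_frame("wrist"); cv2.imwrite("pics/z_w.png",p["frame"][:,:,::-1])
E
```

```text
40.52 [ 570.7 -234.6  276.9] F [ 0.3 -0.3 -0.1] T [-0.45  0.01  0.  ] gap 43.4 pad yaw 1.708
```

View pics/z_w.png

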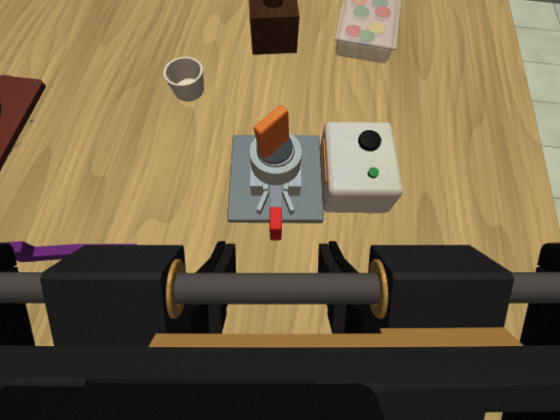

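Run:
```python
from station import ctrl
from h import *
p=ctrl.grab_frame("wrist")
x0,y0=225,100
im=cv2.resize(np.ascontiguousarray(p["frame"][y0:y0+100,x0:x0+105,::-1]),None,fx=7,fy=6,interpolation=cv2.INTER_CUBIC)
cv2.imwrite("pics/z1.png",im)
hub=np.array([542.8,-37.2,0]);yaw=0.135
def pts(L,tx,ty,yawp=.941):
    # paddle local pts: rel to point 6mm.. use base at foot
    a=np.linspace(0,2*np.pi,60)
    fl=np.c_[24*np.cos(a),24*np.sin(a),np.full(60,58.)]; fl2=fl+[0,0,5]
    b=np.array([(i*22,j*7,k) for k in(63,128) for i,j in((1,1),(1,-1),(-1,-1),(-1,1))],float)
    R=Ro.from_rotvec([tx,ty,0])*Ro.from_rotvec([0,0,yawp])
    # tilt about point 40 above foot
    f=lambda q:(R.apply(q-[0,0,40])+[0,0,40])+hub+[0,0,23+L]
    return f(fl),f(fl2),f(b)
a=np.linspace(0,2*np.pi,90)
rim=np.c_[36*np.cos(a),36*np.sin(a),np.full(90,81.)]+hub
c=lambda X:((proj(p,X)-(x0,y0)+.5)*(7,6)).astype(np.int32)
out=[]
for L,tx in((0,0),(9.5,0.1),(6,.1)):
    d=im.copy()
    cv2.polylines(d,[c(rim)],True,(255,0,0),1)
    f1,f2,b=pts(L,tx,0)
    cv2.polylines(d,[c(f1)],True,(0,255,0),1);cv2.polylines(d,[c(f2)],True,(0,255,255),1)
    q=c(b);cv2.polylines(d,[q[4:]],True,(255,255,0),1);cv2.polylines(d,[q[:4]],True,(255,255,255),1)
    out.append(d[0:420,100:500])
cv2.imwrite("pics/z2.png",np.hstack(out[:2]))
cv2.imwrite("pics/z3.png",out[2])
```

```text
(no output)
```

View pics/z1.png

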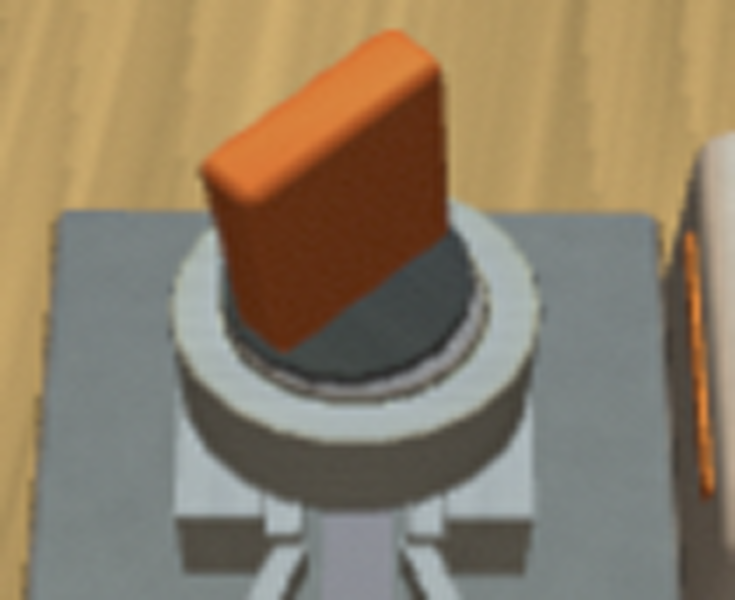

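View pics/z2.png

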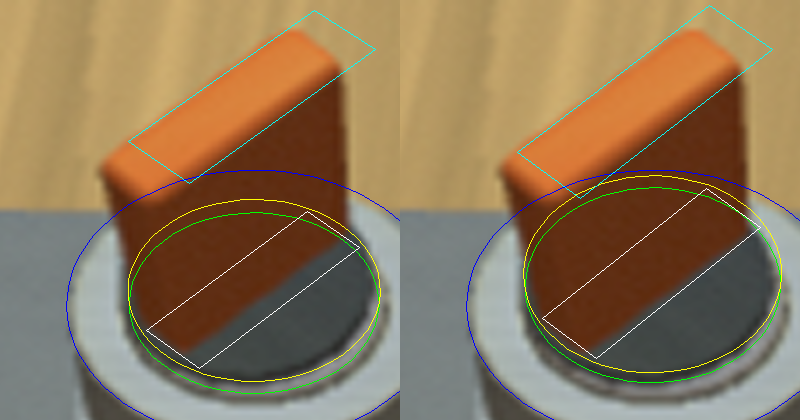

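```bash
cat > fit.py <<'E'
from station import ctrl
from h import *
from scipy.optimize import least_squares
p=ctrl.grab_frame("wrist"); S=np.array((7,6.));O=np.array((225,100))
hub=np.array([542.8,-37.2,0])
c=lambda X:(proj(p,X)-O+.5)*S
a=np.linspace(0,2*np.pi,180)
r=c(np.c_[36*np.cos(a),36*np.sin(a),np.full(180,81.)]+hub)
print("rim pred",r.min(0),r.max(0))
off=np.array([(172+538)/2-(r[:,0].min()+r[:,0].max())/2, 442-r[:,1].max()]);print(off)
loc=np.array([(-22,7,128),(-22,-7,128),(22,-7,128),(22,7,128),(-22,-7,63),(22,-7,63)],float)
obs=np.array([(203,168),(248,206),(443,68),(388,28),(285,354),(449,238)],float)
fl=np.c_[24*np.cos(a),24*np.sin(a),np.full(180,63.)]; fl2=fl-[0,0,5]
def T(v,q):
    L,tx,ty,dx,dy,y=v
    R=Ro.from_rotvec([tx,ty,0])*Ro.from_rotvec([0,0,y])
    return R.apply(q-[0,0,64])+[dx,dy,64+23+L]+hub
def res(v):
    e=((c(T(v,loc))+off-obs)/S).ravel()
    f=np.r_[c(T(v,fl)),c(T(v,fl2))]+off
    return np.r_[e,(f[:,0].max()-475)/7,(f[:,1].max()-386)/6, (f[:,0].min()-222)/7, v[3]/5,v[4]/5]
s=least_squares(res,[5,0,0,0,0,.94]);print("L,tx,ty,dx,dy,yaw",s.x.round(3),s.fun.round(2))
print("sd",np.sqrt(np.diag(np.linalg.inv(s.jac.T@s.jac))).round(3))
E
python3 fit.py
```

```text
rim pred [167.31586431 170.31159223] [542.12610345 441.08599575]
[0.27901612 0.91400425]
L,tx,ty,dx,dy,yaw [-4.059  0.115 -0.042 -2.624  5.39   0.885] [-1.12 -0.64  0.54  0.6   0.45  0.13  0.11 -0.41  0.17  1.08  0.62 -0.27
 -0.63 -0.19 -0.03 -0.52  1.08]
sd [4.673 0.02  0.014 0.753 3.124 0.025]
```

Run:
```python
from station import ctrl
from h import *
p=ctrl.grab_frame("wrist")
im=np.ascontiguousarray(p["frame"][110:245,220:410,::-1])
cv2.imwrite("pics/z4.png",cv2.resize(im,None,fx=4.2,fy=4.2,interpolation=cv2.INTER_CUBIC))
```

```text
(no output)
```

View pics/z4.png

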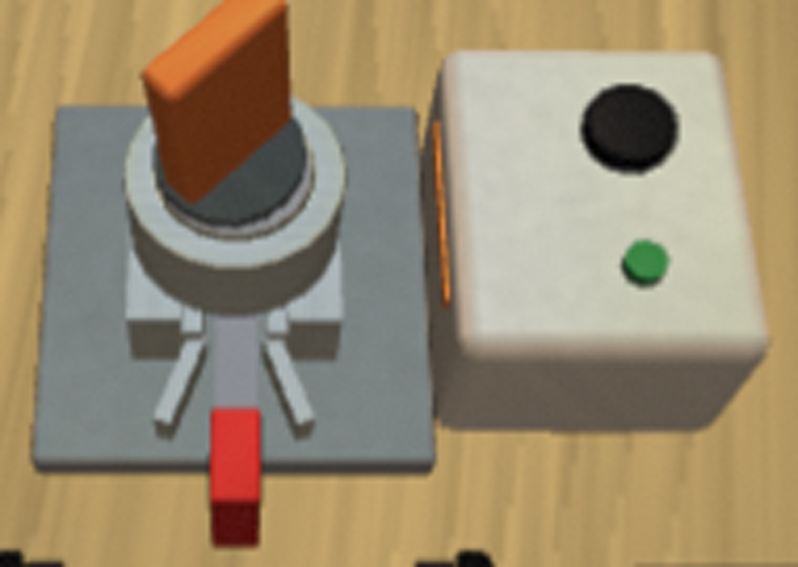

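```bash
cat > fit2.py <<'E'
from station import ctrl
from h import *
from scipy.optimize import least_squares
p=ctrl.grab_frame("wrist"); k=4.2;O=np.array((220,110))
Hr=Ro.from_rotvec([0,0,.135]);hub=np.array([542.8,-37.2,0])
Rc0=Ro.from_matrix(np.array(p["R"]));t0=np.array(p["t"])
def pr(cam,Xh):
    R=Ro.from_rotvec(cam[:3])*Rc0; t=t0+cam[3:6]
    X=Hr.apply(Xh)+hub
    q=cv2.projectPoints(X.reshape(-1,1,3),R.as_rotvec(),t,K(p),np.array(p["dist"]))[0].reshape(-1,2)
    return q
U=lambda q,kk=np.array((4.2,4.2)),o=O:np.array(q,float)/kk+o-.5+.5/kk
plate=np.array([(-70,75,14),(70,75,14),(70,-75,14),(-70,-75,14)],float);po=U([(56,106),(417,106),(434,462),(34,462)])
box=np.array([(170,60,70),(170,-60,70),(70,-60,0),(170,-60,0)],float);bo=U([(722,50),(768,348),(437,427),(705,431)])
a=np.linspace(0,2*np.pi,360);rim=np.c_[36*np.cos(a),36*np.sin(a),np.full(360,81.)]
S=np.array((7,6.));O2=np.array((225,100))
loc=np.array([(-22,7,128),(-22,-7,128),(22,-7,128),(22,7,128),(-22,-7,63),(22,-7,63)],float)
ob=np.array([(203,168),(248,206),(443,68),(388,28),(285,354),(449,238)],float)/S+O2-.5
fl=np.c_[24*np.cos(a),24*np.sin(a),np.full(360,63.)]; fl2=fl-[0,0,5]
def T(v,q):
    L,tx,ty,dx,dy,y=v
    R=Ro.from_rotvec([tx,ty,0])*Ro.from_rotvec([0,0,y])
    return R.apply(q-[0,0,40])+[dx,dy,40+23+L]
def res(z,sig=1.5):
    cam,v=z[:6],z[6:]
    r=pr(cam,rim)
    f=np.r_[pr(cam,T(v,fl)),pr(cam,T(v,fl2))]
    e=[(pr(cam,plate)-po).ravel(),(pr(cam,box)-bo).ravel()*.5,
       [r[:,0].min()-(127/4.2+219.6),r[:,0].max()-(346/4.2+219.6),r[:,1].max()-(267/4.2+109.6)],
       (pr(cam,T(v,loc))-ob).ravel(),
       [f[:,0].max()-(475/7+224.5),f[:,1].max()-(386/6+99.5),f[:,0].min()-(222/7+224.5)],
       cam[:3]/.01*.3, cam[3:]/3*.3, v[3:5]/sig*.5]
    return np.concatenate([np.ravel(x) for x in e])
s=least_squares(res,np.r_[np.zeros(6),5,0,0,0,0,.8])
print("cam",s.x[:6].round(4));print("L,tx,ty,dx,dy,yaw(hub)",s.x[6:].round(3));print(s.fun.round(2))
print("sd",(.6*np.sqrt(np.diag(np.linalg.inv(s.jac.T@s.jac))))[6:].round(3))
for L in (0,3,6,9,12):
    q=least_squares(lambda z:np.r_[res(z),(z[6]-L)*100],s.x);print(L,(2*q.cost),q.x[6:].round(3))
E
python3 fit2.py
```

```text
cam [ 2.6000e-03 -4.3000e-03 -1.3000e-03  7.5000e-02 -4.2260e-01  6.8326e+00]
L,tx,ty,dx,dy,yaw(hub) [ 4.894  0.105 -0.061 -1.31   2.725  0.747]
[ 0.27 -0.14 -0.76 -0.04  0.56 -0.44  0.35 -0.42 -0.49 -0.52  0.35  0.29
 -0.98  1.1  -0.25  0.62 -0.2   0.16 -0.1  -1.19 -0.65  0.5   0.6   0.49
  0.04  0.13 -0.51  0.18  1.21  0.69 -0.22 -0.55 -0.05 -0.05  0.08 -0.13
 -0.04  0.01 -0.04  0.68 -0.44  0.91]
sd [2.567 0.014 0.01  0.641 1.457 0.015]
0 13.022189065969343 [ 0.     0.094 -0.063 -1.193  4.992  0.749]
3 11.901040117335294 [ 3.     0.101 -0.062 -1.266  3.599  0.748]
6 11.770886139651838 [ 6.     0.108 -0.06  -1.336  2.217  0.747]
9 12.63351126073012 [ 9.     0.114 -0.059 -1.405  0.849  0.745]
12 14.488718202040774 [12.     0.12  -0.057 -1.471 -0.505  0.744]
```

Run:
```python
from station import ctrl
from h import *
t=ctrl.grab_frame("top");s=ctrl.grab_frame("side")
# seated crops, same scale as now
ot=cv2.resize(cv2.imread("pics/o_t.png"),(200,180),interpolation=cv2.INTER_AREA)[40:90,25:85]  # px origin (245,140)
nt=np.ascontiguousarray(t["frame"][140:190,245:305,::-1])
os_=cv2.resize(cv2.imread("pics/o_s.png"),(160,160),interpolation=cv2.INTER_AREA)[10:60,35:95] # origin (275,150)
ns=np.ascontiguousarray(s["frame"][150:200,275:335,::-1])
b=lambda i:cv2.resize(i,None,fx=6.5,fy=6,interpolation=cv2.INTER_CUBIC)
cv2.imwrite("pics/zz.png",np.vstack([np.hstack([b(ot),b(nt)]),np.hstack([b(os_),b(ns)])]))
X=np.array([542.8,-37.2,151.])
J=[]
for c in(t,s):
    J.append(np.array([(proj(c,[X+e])-proj(c,[X-e]))[0]/2 for e in np.eye(3)]).T)
J=np.vstack(J);np.save("J.npy",J);print(J.round(3))
```

```text
[[ 0.003 -0.463 -0.01 ]
 [-0.444  0.    -0.134]
 [ 0.387 -0.121  0.028]
 [-0.054 -0.241 -0.323]]
```

View pics/zz.png

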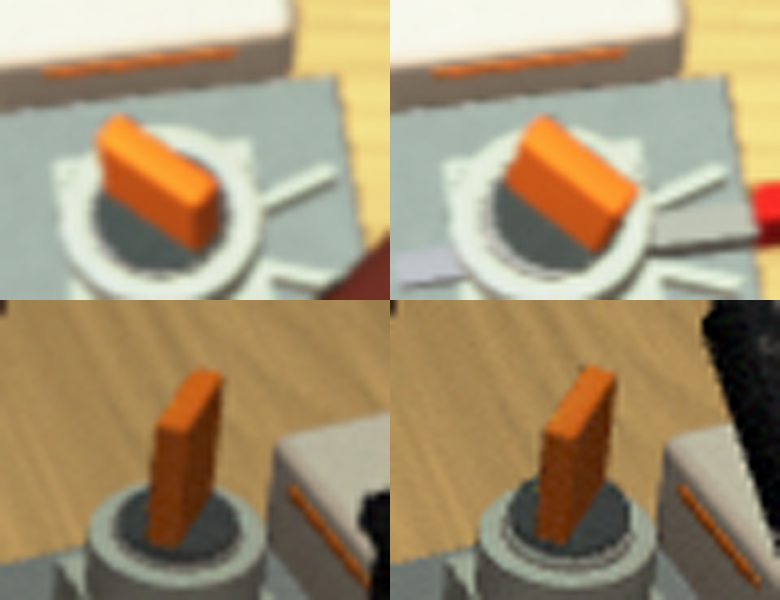

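>>> move_arm([
  [[-0.17,0,0],[0,0,0],1],
  [[-0.17,0,0],[0,0,0],1],
  [[-0.17,0,0],[0,0,0],1],
  [[-0.17,0,0],[0,0,0],1],
  [[0,0,0],[0,-0.03,0.01],1],
  [[0,0,0],[0,-0.032,0.04],1],
  [[0,0,0],[0,0,0.04],1],
  [[0,0,0],[0,0,0.03],1],
  [[0,0,0],[0,0,0],1],
  [[0,0,0],[0,0,0],1],
])

```text
clock: 42.12
tcp_pos: [562.5, -174.5, 156.0]
orientation: [3.134, 0.212, 0.003]
contact_force: [0.2, -0.1, -0.2]
finger_gap: 0.4
```

```bash
python3 st.py
python3 - <<'E'
from station import ctrl
from h import *
o=ctrl.get_obs();s=130
print(delta(o,[542.8+.1348*s,-37.2-.9909*s,46],.135))
E
```

```text
42.12 [ 562.5 -174.5  156. ] F [ 0.2 -0.1 -0.2] T [-0.1  -0.01  0.02] gap 0.4 pad yaw 1.706
(array([ 0.00096248, -0.00154013, -0.00015849]), array([-0.00117625, -0.00876538,  0.1100273 ]))
```

>>> move_arm([
  [[0,0,0],[-0.001,0,0.03],1],
  [[0,0,0],[0,0,0.035],1],
  [[0,0,0],[0,0,0.03],1],
  [[0,0,0],[0,0,0.015],1],
  [[0,0,0],[0,-0.01,0],1],
  [[0,0,0],[0,-0.008,0],1],
  [[0,0,0],[0,0,0],1],
  [[0,0,0],[0,0,0],1],
])

```text
clock: 43.12
tcp_pos: [559.0, -156.4, 45.6]
orientation: [3.134, 0.213, 0.002]
contact_force: [-0.6, -0.1, -0.1]
finger_gap: 0.5
```

```bash
python3 st.py
```

```text
43.12 [ 559.  -156.4   45.6] F [-0.6 -0.1 -0.1] T [-0.07  0.04 -0.02] gap 0.5 pad yaw 1.706
```

>>> move_arm([
  [[0,0,0],[0,-0.002,0],1],
  [[0,0,0],[0,-0.002,0],1],
  [[0,0,0],[0,-0.002,0],1],
  [[0,0,0],[0,0,0],1],
])

```text
clock: 43.62
tcp_pos: [557.6, -150.4, 44.6]
orientation: [3.134, 0.212, 0.0]
contact_force: [-0.2, -0.9, -0.2]
finger_gap: 0.5
```

```bash
python3 st.py
python3 - <<'E'
from station import ctrl
from h import *
p=ctrl.grab_frame("wrist"); cv2.imwrite("pics/aa_w.png",p["frame"][:,:,::-1])
E
```

```text
43.62 [ 557.6 -150.4   44.6] F [-0.2 -0.9 -0.2] T [-0.19  0.04  0.04] gap 0.5 pad yaw 1.706
```

View pics/aa_w.png

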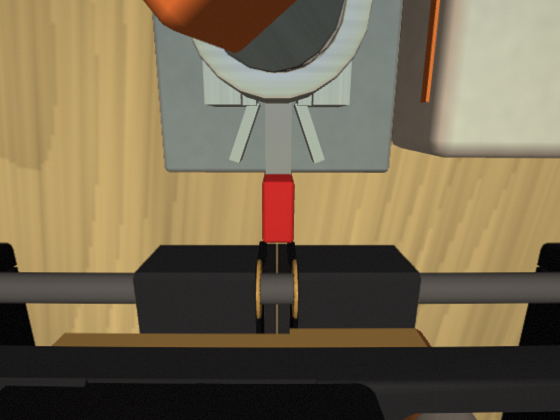

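>>> move_arm([
  [[0,0,0],[0,-0.002,0],1],
  [[0,0,0],[0,-0.002,0],1],
  [[0,0,0],[0,-0.001,0],1],
  [[0,0,0],[0,0,0],1],
])

```text
clock: 44.18
tcp_pos: [556.8, -145.2, 44.6]
orientation: [-3.134, -0.212, -0.0]
contact_force: [1.1, -1.9, -0.0]
finger_gap: -0.0
```

```bash
python3 st.py
python3 - <<'E'
from station import ctrl
from h import *
p=ctrl.grab_frame("wrist"); cv2.imwrite("pics/ab_w.png",p["frame"][:,:,::-1])
E
```

```text
44.17 [ 556.8 -145.2   44.6] F [ 1.1 -1.9 -0. ] T [-0.2  -0.02 -0.  ] gap -0.0 pad yaw 1.706
```

View pics/ab_w.png

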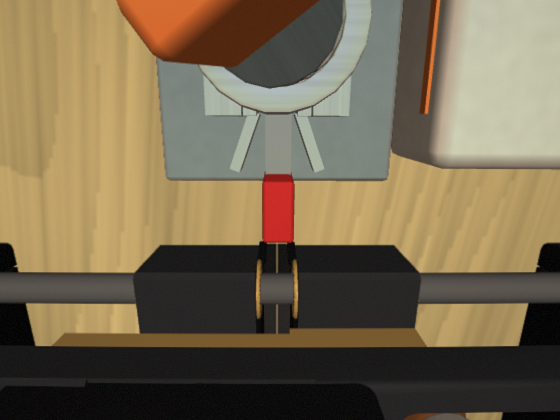

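>>> move_arm([
  [[0,0,0],[0,0.006,0],1],
  [[0,0,0],[0,0.012,0],1],
  [[0,0,0],[0,0.012,-0.01],1],
  [[0,0,0],[0,0.01,-0.04],1],
  [[0,0,0],[0,0.01,-0.05],1],
  [[0,0,0],[0,0.03,-0.05],1],
  [[0,0,0],[0,0.04,-0.03],1],
  [[0,0,0],[0,0.04,0],1],
  [[0,0,0],[0,0.03,0],1],
  [[0,0,0],[0,0,0],1],
  [[0,0,0],[0,0,0],1],
  [[0,0,0],[0,0,0],1],
])

```text
clock: 45.72
tcp_pos: [582.5, -332.8, 224.8]
orientation: [-3.134, -0.213, -0.0]
contact_force: [0.3, -0.3, 0.2]
finger_gap: 0.4
```

```bash
python3 st.py
python3 - <<'E'
from station import ctrl
from h import *
t=ctrl.grab_frame("top");s=ctrl.grab_frame("side")
nt=np.ascontiguousarray(t["frame"][140:190,245:305,::-1])
ns=np.ascontiguousarray(s["frame"][150:200,275:335,::-1])
b=lambda i:cv2.resize(i,None,fx=6.5,fy=6,interpolation=cv2.INTER_CUBIC)
old=cv2.imread("pics/zz.png")
cv2.imwrite("pics/ac.png",np.vstack([np.hstack([old[:300,:390],b(nt)]),np.hstack([old[300:,:390],b(ns)])]))
cv2.imwrite("pics/ac_s.png",s["frame"][:,:,::-1])
for n in("salad_tub","dip_cup","shaker"): print(n,[np.round(d["xyz"]) for d in ctrl.place_of(s,n)][:1])
E
```

```text
45.73 [ 582.5 -332.8  224.8] F [ 0.3 -0.3  0.2] T [-0.05  0.04  0.01] gap 0.4 pad yaw 1.707
salad_tub [array([669., 306.,   1.])]
dip_cup [array([364., 123.,  -0.])]
shaker [array([ 664., -233.,   -1.])]
```

View pics/ac.png

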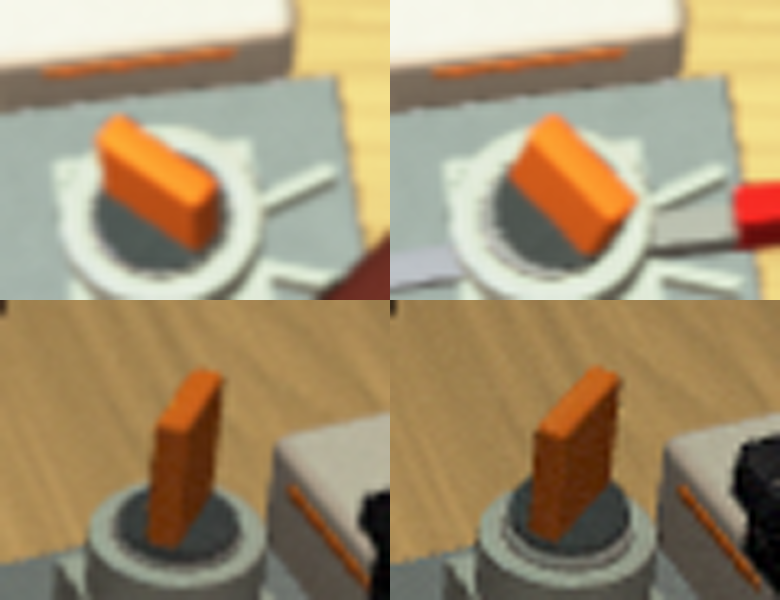

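View pics/ac_s.png

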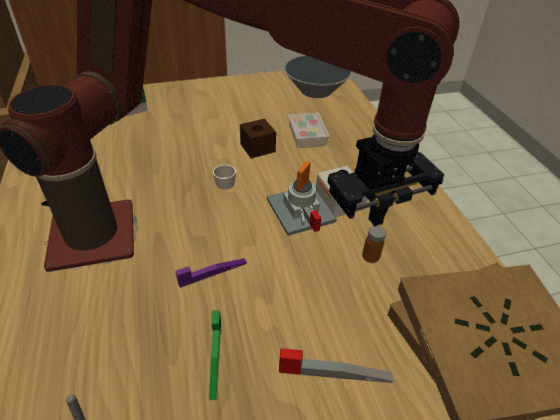

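Run:
```python
from station import ctrl
print(ctrl.close_job())
```

```text
the job is handed in; nothing more can be done
None
```

The job is handed in at about 46 s of the 72 s allowed. The paddle went fully home in the socket, and the red wedge is now in the slot with the freed paddle standing lifted in the socket, though it leans a little.

- **Seating:** I pushed the paddle lightly (about 8 N) while twisting it anticlockwise, and it dropped at about 0.91 rad (world axes). Its height stayed at the fully-home value (measured tool height 115.0 mm) when I pressed a bit more, and I let go.
- **Wedge:** I used the smaller red-handled wedge. One re-grip slipped off before it was lifted, so I gripped it again. Driving it took about 3 N at the readings I took. The nose ended about 60 mm past the axis by the top picture, then about 65 mm after a final 5 mm push with closed fingers.
- **Last checks:** The nose is out the far side of the tower and the flange is visibly clear of the rim. The paddle leans about 0.1 rad towards the wedge's entry side, in the looser bore. Tub, cup and shaker are where they were, within measuring error, and the gripper was clear.
- **Lift estimates disagree:** At nose 60 mm the top and side pictures gave about 8 to 9 mm, but an earlier two-camera estimate gave about 6 mm and a model fit to the wrist picture 5 ± 2.6 mm. The slot geometry predicts about 10 mm at the final position. I did not measure the lift again after the last push.

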